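Load the weld fixture and set its stage to the index mark

TASK

Load the weld fixture: first turn its black knob anticlockwise all the way back to the zero stop, so that the cradle stage is fully down, then, with the stage still down, lay every T-shaped aluminium insert from the bench flat and fully home in a cradle of its own, with its wide heel in the trough on the side away from the knob. When all of them are in, turn the knob clockwise until its white pointer stands exactly on the white index tab and leave it there, with the inserts still seated. Leave the other things on the bench where they are.

Things in the scene. Friction and masses are not known exactly. Their poses are not given: they have to be found in the camera images.
- fixture: weld fixture fixed to the bench: grey base 250 (x) x 135 (y) x 30 mm with a dark steel stage on it, and on its -y side a grey knob housing 124 x 118 x 45 mm. Origin on the bench under the middle of the stage, z up. Knob axis at x -55, y -130 mm. Four cradles side by side along x, 60 mm apart; inserts lie in them along the fixture's y, heel towards +y
- stage_top (a point): middle of the stage plate's top (240 x 124 mm), 42 mm above the bench when down. Each cradle is two saddles 28 mm wide between posts 18 mm high, at fixture y -45 to -31 and 21 to 35 mm, floor 12 mm above the plate. The 52 mm between them is open down to the plate, for the fingers. The heel's trough is y 35 to 58 mm, same floor, with an 8 mm rail behind
- knob (a joint): turn of the black knob about its upright axis, rad: 0 at the zero stop (pointer towards the fixture's -x, stage fully down), growing clockwise seen from above, up to 5.4; it stays where it is left. Takes 0.15 to 0.25 N m; lifts the stage 3 mm per rad
- index_ring (a joint): angle of the white index tab on the flat dark steel ring round the knob, rad, counted as the knob's: the pointer stands on the tab when knob equals this value. Only read it: it is set for each job and cannot be moved by the robot
- knob_grip (a point): point on the knob's axis, 79 mm above the bench: a good TCP height. The knob is a disc 66 mm across, top 55 mm above the bench, with an upright bar grip 58 mm long, 16 mm thick, 36 mm high (top 91 mm above the bench) that lies along the pointer; a white line on one half of bar and disc is the pointer. Fingers close square to the bar
- pointer (a point): point on the line of the knob's white pointer, 40 mm from the knob's axis, just beyond the disc's edge
- mark (a point): the index tab's inner foot, 40 mm from the knob's axis: where the pointer tip must come (a white upright tab 5 mm wide, 10 mm high, just outside it)
- insert1: aluminium insert, T-shaped seen from above, 24 mm high, 0.18 kg: shank 90 mm long, 22 mm wide, with a heel 46 mm wide, 16 mm long at one end. All inserts are alike; two to four are there. Origin in the underside on the middle line, its x along the length towards the heel: the shank runs from x = -52 to 38 mm, the heel from 38 to 54 mm; z is up as it lies
- insert2: aluminium insert, T-shaped seen from above, 24 mm high, 0.18 kg: shank 90 mm long, 22 mm wide, with a heel 46 mm wide, 16 mm long at one end. All inserts are alike; two to four are there. Origin in the underside on the middle line, its x along the length towards the heel: the shank runs from x = -52 to 38 mm, the heel from 38 to 54 mm; z is up as it lies
- insert3: aluminium insert, T-shaped seen from above, 24 mm high, 0.18 kg: shank 90 mm long, 22 mm wide, with a heel 46 mm wide, 16 mm long at one end. All inserts are alike; two to four are there. Origin in the underside on the middle line, its x along the length towards the heel: the shank runs from x = -52 to 38 mm, the heel from 38 to 54 mm; z is up as it lies
- insert4: aluminium insert, T-shaped seen from above, 24 mm high, 0.18 kg: shank 90 mm long, 22 mm wide, with a heel 46 mm wide, 16 mm long at one end. All inserts are alike; two to four are there. Origin in the underside on the middle line, its x along the length towards the heel: the shank runs from x = -52 to 38 mm, the heel from 38 to 54 mm; z is up as it lies
- seat1 (a point): cradle 1 of 4 counted along the fixture's x: where the origin of a seated insert comes to lie, on the saddle floor (54 mm above the bench with the stage down; moves with the stage); free play 3 to 4 mm each way
- seat2 (a point): cradle 2 of 4 counted along the fixture's x: where the origin of a seated insert comes to lie, on the saddle floor (54 mm above the bench with the stage down; moves with the stage); free play 3 to 4 mm each way
- seat3 (a point): cradle 3 of 4 counted along the fixture's x: where the origin of a seated insert comes to lie, on the saddle floor (54 mm above the bench with the stage down; moves with the stage); free play 3 to 4 mm each way
- seat4 (a point): cradle 4 of 4 counted along the fixture's x: where the origin of a seated insert comes to lie, on the saddle floor (54 mm above the bench with the stage down; moves with the stage); free play 3 to 4 mm each way
- tray: bystander, to be left alone: open clear plastic tray 160 x 110 x 35 mm
- gauge_plate: bystander, to be left alone: steel plate with three holes, 150 x 70 x 28 mm
- punch: bystander, to be left alone: plain round steel slug, 40 mm across, 70 mm tall, standing
- cleaner: bystander, to be left alone: white bottle with a blue cap, 64 mm across, 170 mm tall
- bush: bystander, to be left alone: dark steel ring 66 mm across, 40 mm tall
- pliers: bystander, to be left alone: pliers with red handles, about 160 mm long, lying
- screwdriver: bystander, to be left alone: screwdriver, lying
There are look-alikes about, which are no part of the job. Leave any blue or red look-alike of the insert1 alone.

How it is judged (in metres and radians):
On the way, in this order (a step that is already met when the one before it is completed fails the run):
1. the knob is back at the zero stop, the stage fully down (value of joint knob below 0.12 rad), for 0.2 s.
2. every insert lies home in a cradle, with the stage still down (((horizontal distance between insert1 and seat1 below 0.008 m and z of insert1 in the frame of seat1 between -0.004 and 0.004 m) or (horizontal distance between insert1 and seat2 below 0.008 m and z of insert1 in the frame of seat2 between -0.004 and 0.004 m) or (horizontal distance between insert1 and seat3 below 0.008 m and z of insert1 in the frame of seat3 between -0.004 and 0.004 m) or (horizontal distance between insert1 and seat4 below 0.008 m and z of insert1 in the frame of seat4 between -0.004 and 0.004 m)) and angle between each of insert1, insert2, insert3, insert4's own z axis and vertical below 0.06 rad and angle between the x axis of each of insert1, insert2, insert3, insert4 and the y axis of fixture, either way round below 0.12 rad and ((horizontal distance between insert2 and seat1 below 0.008 m and z of insert2 in the frame of seat1 between -0.004 and 0.004 m) or (horizontal distance between insert2 and seat2 below 0.008 m and z of insert2 in the frame of seat2 between -0.004 and 0.004 m) or (horizontal distance between insert2 and seat3 below 0.008 m and z of insert2 in the frame of seat3 between -0.004 and 0.004 m) or (horizontal distance between insert2 and seat4 below 0.008 m and z of insert2 in the frame of seat4 between -0.004 and 0.004 m)) and ((horizontal distance between insert3 and seat1 below 0.008 m and z of insert3 in the frame of seat1 between -0.004 and 0.004 m) or (horizontal distance between insert3 and seat2 below 0.008 m and z of insert3 in the frame of seat2 between -0.004 and 0.004 m) or (horizontal distance between insert3 and seat3 below 0.008 m and z of insert3 in the frame of seat3 between -0.004 and 0.004 m) or (horizontal distance between insert3 and seat4 below 0.008 m and z of insert3 in the frame of seat4 between -0.004 and 0.004 m)) and ((horizontal distance between insert4 and seat1 below 0.008 m and z of insert4 in the frame of seat1 between -0.004 and 0.004 m) or (horizontal distance between insert4 and seat2 below 0.008 m and z of insert4 in the frame of seat2 between -0.004 and 0.004 m) or (horizontal distance between insert4 and seat3 below 0.008 m and z of insert4 in the frame of seat3 between -0.004 and 0.004 m) or (horizontal distance between insert4 and seat4 below 0.008 m and z of insert4 in the frame of seat4 between -0.004 and 0.004 m)) and value of joint knob below 0.25 rad), for 0.3 s.
3. the pointer stands on the index tab (horizontal distance between pointer and mark below 0.0045 m), for 0.2 s.
At the end, for the whole second after the job is handed in: every insert present lies in a cradle, origin within 8 mm of the seat point sideways and 4 mm in height, within 0.12 rad of the cradle's direction and level within 0.06 rad, at rest; the pointer tip is within 4.5 mm of the mark (about 0.11 rad) and the knob is still (((horizontal distance between insert1 and seat1 below 0.008 m and z of insert1 in the frame of seat1 between -0.004 and 0.004 m) or (horizontal distance between insert1 and seat2 below 0.008 m and z of insert1 in the frame of seat2 between -0.004 and 0.004 m) or (horizontal distance between insert1 and seat3 below 0.008 m and z of insert1 in the frame of seat3 between -0.004 and 0.004 m) or (horizontal distance between insert1 and seat4 below 0.008 m and z of insert1 in the frame of seat4 between -0.004 and 0.004 m)) and angle between each of insert1, insert2, insert3, insert4's own z axis and vertical below 0.06 rad and angle between the x axis of each of insert1, insert2, insert3, insert4 and the y axis of fixture, either way round below 0.12 rad and ((horizontal distance between insert2 and seat1 below 0.008 m and z of insert2 in the frame of seat1 between -0.004 and 0.004 m) or (horizontal distance between insert2 and seat2 below 0.008 m and z of insert2 in the frame of seat2 between -0.004 and 0.004 m) or (horizontal distance between insert2 and seat3 below 0.008 m and z of insert2 in the frame of seat3 between -0.004 and 0.004 m) or (horizontal distance between insert2 and seat4 below 0.008 m and z of insert2 in the frame of seat4 between -0.004 and 0.004 m)) and ((horizontal distance between insert3 and seat1 below 0.008 m and z of insert3 in the frame of seat1 between -0.004 and 0.004 m) or (horizontal distance between insert3 and seat2 below 0.008 m and z of insert3 in the frame of seat2 between -0.004 and 0.004 m) or (horizontal distance between insert3 and seat3 below 0.008 m and z of insert3 in the frame of seat3 between -0.004 and 0.004 m) or (horizontal distance between insert3 and seat4 below 0.008 m and z of insert3 in the frame of seat4 between -0.004 and 0.004 m)) and ((horizontal distance between insert4 and seat1 below 0.008 m and z of insert4 in the frame of seat1 between -0.004 and 0.004 m) or (horizontal distance between insert4 and seat2 below 0.008 m and z of insert4 in the frame of seat2 between -0.004 and 0.004 m) or (horizontal distance between insert4 and seat3 below 0.008 m and z of insert4 in the frame of seat3 between -0.004 and 0.004 m) or (horizontal distance between insert4 and seat4 below 0.008 m and z of insert4 in the frame of seat4 between -0.004 and 0.004 m)) and horizontal distance between pointer and mark below 0.0045 m and velocity of joint knob between -0.05 and 0.05 rad/s and linear speed of each of insert1, insert2, insert3, insert4 below 0.02 m/s); the robot touches nothing.
It fails at once if one of the bystanders is moved more than 50 mm (distance of any of tray, gauge_plate, punch, cleaner, bush, pliers, screwdriver from where it was at the start of the episode above 0.05 m).
Of insert1, insert2, insert3, insert4 only 2 to 4 are there at a start; the rules pass over those that are not, and their reading is None.
At some moment in a run one of insert1, insert2, insert3, insert4 may be knocked a few centimetres aside while the robot is not near it.
It also fails if it takes over 210 s, if anything falls off the work surface, if the arm or the gripper's body presses on something with over 40 N, if the wrist force passes 120 N, or if a joint passes its speed limit or range.

ROBOT

A 6-joint arm with a two-finger parallel gripper is mounted at the origin on the work surface. World frame = base frame: x ahead of the robot, y to its left, z up, the work surface at z = 0. Lengths are in mm, angles in rad, forces in N, time in s.
With the tool pointing down it reaches from about 275 to 850 mm from the base axis. Payload 19 kg.
Tool frame: the origin (TCP) lies between the finger pads, 19 mm behind the fingertips; this is the grasp point; z points along the fingers, y is the line along which they close (so a half turn about z gives the same grasp; the last joint's range is limited). The gripper opens to 85 mm and grips with 20 to 120 N. Pads are 22 mm wide; open, the fingers measure 114 mm over their backs; the gripper's body (76 mm by 85 mm) begins 54 mm behind the grasp point. The pads swing forward as they close: fully open they stand 13 mm farther back than shut.
Start: joints at [-1.254, 0.15, 1.437, -0, 1.554, -0.134], TCP at [250.491, -517.539, 249.967] pointing down, gripper open.
Joint ranges: [-2.8, 2.8], [-0.68, 2.1], [0.12, 2.68], [-1.39, 4.53], [0.16, 2.79], [-2.81, 2.81]. Speed limits (rad/s): [1.89, 1.89, 2.22, 3.01, 3.01, 3.01].

INTERFACE

Orientations are given as a 3x3 rotation matrix whose columns are the frame's x, y, z axes.
In Python, from bench import bot gives the robot as it stands.
- The arm moves only by the tool play_rows, never from a script. Its argument "moves" is a list of rows, each a list of 4 numbers: the shift along the tool's x, y, z scaled (see below), then the turn about the tool's z scaled (see below). A call has 1 to 5 rows; each row shifts and turns the commanded pose from where the row before left it, along the tool's axes as they then stand; what a row does not reach is not made up. The controller multiplies each number of a shift by 2 cm and each number of a turn by 6 degrees. A row lasts 1/10 s, in which the tool goes at most 50 mm and 8.59 degrees, less where a joint would pass 70% of its speed; a pose out of reach is approached as far as the arm can. A call with a number of a shift or a turn outside -1 to 1 is refused whole. A call with a gripper value outside its range is refused whole. "grip" is the opening, from -1 (shut) to 1 (fully open), set as the call begins (left out, the last holds). The fingers move at their own pace and stop on an object; "newtons" is the grip in N (left out, the last holds). Time passes only in rows, so rows that do not move let the fingers close. It gives the time, the measured TCP pose, the force, the opening and the grip force at its end, in the units of the state.
- bot.state(): the state, without advancing time (a new reading comes with each control period).
- bot.get_image(name): name is "side" or "top" or "wrist"; returns a dict with "img" (400x640x3 uint8, red, green, blue), "fx", "fy", "cx", "cy" (pixels), "R" (3x3) and "t" (3): a world point X has camera coordinates R X + t. Camera axes: x right, y down, z forward; pixel columns grow to the right and rows downward; lengths in mm; the calibration is good to about 2 mm. The wrist camera is an equidistant fisheye: a pixel r from the principal point sees the ray r / f radians off the axis. A picture is of the moment at which its call begins. There is no depth.
- bot.close_job(): hands the job in; it is judged then, once.
The state is a dict: "time_s": time; "q": joint angles; "dq": joint speeds; "joint_efforts": joint torques, N m; "ee_pos": TCP position; "ee_rot": TCP orientation; "wrist_force": force on the tool from outside, world axes, zero at the start; "ft_torque": the same for the moment, N m; "width": opening from 0.0 (shut) to 1.0 (fully open); "grip_force": force on a finger pad.
Only numpy, scipy, OpenCV 4.12 (cv2) and the standard library are available. Lean on these libraries where they do the work, as an engineer would, in place of code of your own. Each camera call takes 0.05 s, during which the arm holds its last target. There are 200 camera calls.

## Working session

There is one attempt and no reset: what is moved stays moved. The work goes in short steps, Python scripts to look and compute and a tool call to move; the robot and the scene stay as the last step left them, time stands still between calls to the robot, and variables do not carry over. Pictures are saved under pics/ and viewed, at most 14 in all, crops included, and the job is handed in when it is done.

Besides the shell and the picture viewer there is one more tool, called as name(argument=value, ...) on one line, values as JSON. play_rows: Moves the arm, as the interface text tells. Shifts and turns lie within -1 to 1; 1 stands for 2 cm of shift or 6 degrees of turn. Its arguments: {"type":"object","properties":{"moves":{"type":"array","items":{"type":"array","items":{"type":"number","minimum":-1,"maximum":1}}},"grip":{"type":"number"},"newtons":{"type":"number"}},"required":["moves"]}

```bash
ls; mkdir -p pics; cat > h.py <<'E'
import numpy as np, cv2
from bench import bot
def snap(n,f=None):
    d=bot.get_image(n)
    if f: cv2.imwrite('pics/'+f,d['img'][:,:,::-1])
    return d
def ground(d,u,v,z):
    R=np.array(d['R']);t=np.array(d['t'])
    ray=R.T@np.array([(u-d['cx'])/d['fx'],(v-d['cy'])/d['fy'],1]);c=-R.T@t
    return c+ray*(z-c[2])/ray[2]
def proj(d,X):
    p=np.array(d['R'])@np.array(X)+np.array(d['t']); return d['fx']*p[0]/p[2]+d['cx'],d['fy']*p[1]/p[2]+d['cy']
E
python3 - <<'E'
from h import *
for n in('top','side'):
    d=snap(n,n+'0.png'); np.savez(n+'0.npz',**d); print(n,d['fx'],d['cx'],d['cy'],np.round(d['R'],3).tolist(),np.round(d['t']).tolist())
s=bot.state(); print(s['time_s'],s['width'],s['ee_rot'],s['ee_pos'])
E
```

```text
pics
top 419.275714075654 323.0815764323559 203.46793475823563 [[-0.01, -1.0, 0.014], [-0.983, 0.007, -0.183], [0.183, -0.016, -0.983]] [-28.0, 554.0, 1338.0]
side 515.6220136525111 318.78258689016224 194.03418488724512 [[-0.747, -0.665, -0.017], [-0.495, 0.573, -0.654], [0.444, -0.48, -0.757]] [397.0, 314.0, 1583.0]
0.1 1.001710584651475 [[ 9.00099635e-01  4.35683999e-01 -3.17706300e-04]
 [ 4.35684092e-01 -9.00099109e-01  9.83474884e-04]
 [ 1.42517113e-04 -1.02364496e-03 -9.99999466e-01]] [ 250.43169677 -517.38940047  249.46998968]
```

View pics/top0.png

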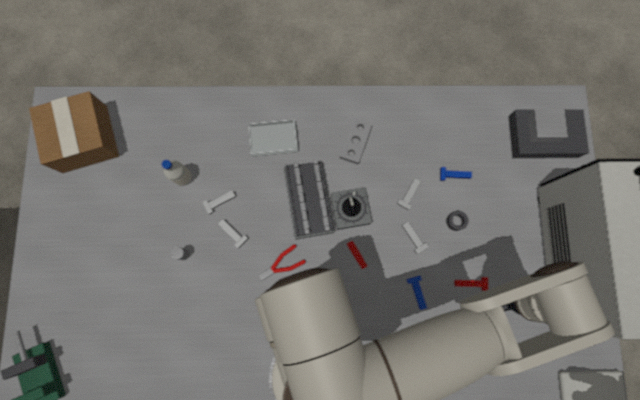

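View pics/side0.png

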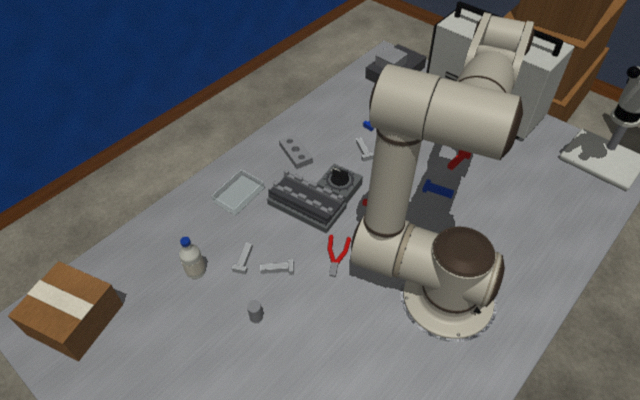

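```bash
python3 - <<'E'
from h import *
d=np.load('top0.npz');im=d['img'][:,:,::-1]
a=cv2.resize(im[150:250,280:380],(600,600),interpolation=cv2.INTER_CUBIC);cv2.imwrite('pics/c1.png',a)
g=cv2.cvtColor(im,cv2.COLOR_BGR2HSV)
for n,(x0,y0,x1,y1) in dict(A=(198,185,242,217),B=(213,216,252,250),C=(395,174,425,213),D=(398,216,432,257)).items():
    h=g[y0:y1,x0:x1]; v=h[:,:,2]; t=(v.min()/2+v.max()/2)
    t,m=cv2.threshold(v,0,255,cv2.THRESH_OTSU)
    k,l,s,c=cv2.connectedComponentsWithStats(m); i=1+s[1:,4].argmax()
    ys,xs=np.nonzero(l==i)
    P=np.array([ground(d,x+x0,y+y0,24)[:2] for x,y in zip(xs,ys)])
    r=cv2.minAreaRect(P.astype(np.float32)); 
    c0=P.mean(0); w,V=np.linalg.eigh(np.cov((P-c0).T)); ax=V[:,1]
    q=(P-c0)@ax; ax=ax if abs(q.max())<abs(q.min()) else -ax; q=(P-c0)@ax
    mid=(q.max()+q.min())/2
    o=c0+ax*(mid-1)
    print(n,t,s[i,4],np.round(r[0]),np.round(r[1]),'origin',np.round(o,1),'heel deg',round(np.degrees(np.arctan2(ax[1],ax[0])),1),round(q.min()),round(q.max()))
E
```

```text
A 142.0 210 [572. 319.] [ 43. 104.] origin [573.3 318.5] heel deg 118.9 -58 46
B 142.0 239 [464. 276.] [103.  44.] origin [464.7 276.8] heel deg -134.7 -58 46
C 138.0 207 [ 597. -327.] [ 43. 107.] origin [ 596.5 -332.5] heel deg 149.5 -60 46
D 139.0 211 [ 445. -336.] [105.  40.] origin [ 445.7 -335. ] heel deg -149.0 -58 47
```

View pics/c1.png

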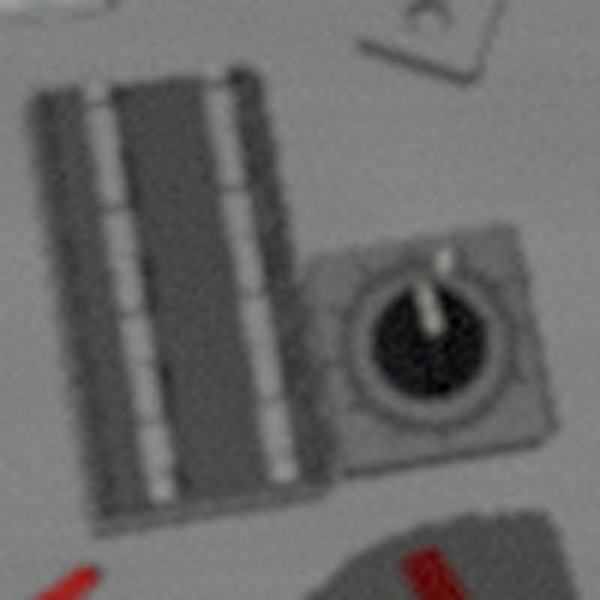

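```bash
python3 - <<'E'
from h import *
d=np.load('top0.npz')
f=lambda x,y,z:ground(d,280+x/6-.5,150+y/6-.5,z)[:2]
H=np.array([f(305,262,45),f(512,225,45),f(553,432,45),f(335,470,45)]);print(np.round(H),np.round(H.mean(0)))
K=f(430,345,55);print('knob',K)
e=H[1]-H[2];print(np.degrees(np.arctan2(e[1],e[0])))
# strips: between-cradle axis dir
for a,b in(((98,85),(160,495)),((218,75),(285,475)),((35,95),(95,525)),((255,70),(330,490))):
    A,B=f(*a,60),f(*b,60);e=A-B;print(np.round(A),np.round(B),np.degrees(np.arctan2(e[1],e[0])),np.hypot(*e))
t,p=f(445,260,50),f(425,290,60)
for q in(t,p):
    e=q-K;print('dir',np.degrees(np.arctan2(e[1],e[0])))
E
```

```text
[[ 589.  -57.]
 [ 610. -173.]
 [ 493. -193.]
 [ 472.  -72.]] [ 541. -124.]
knob [ 540.0084825  -125.15179442]
9.384135685408168
[688.  57.] [458.  23.] 8.403335166280865 232.51422240816333
[693. -10.] [468. -44.] 8.794569478036726 227.75185097128147
[682.  92.] [442.  59.] 8.03024897606351 242.81457647842444
[696. -30.] [460. -69.] 9.239152105676434 239.33379622674798
dir -11.393178999748983
dir 4.772635824633884
```

play_rows(moves=[[0,0,0,0.87],[0,0,0,0.87],[0,0,0,0.87],[0,0,0,0.87]])

```text
time_s: 0.5
ee_pos: [250.5, -517.4, 249.6]
ee_rot: [[0.997, 0.083, -0.0], [0.083, -0.997, 0.001], [-0.0, -0.001, -1.0]]
wrist_force: [0.4, 0.7, -0.1]
width: 1.002
grip_force: 0.0
```

play_rows(moves=[[0.81,-0.91,0,0],[0.81,-0.91,0,0],[0.81,-0.91,0,0],[0.81,-0.91,0,0],[0.81,-0.91,0,0]])

```text
time_s: 1.0
ee_pos: [323.7, -419.0, 249.7]
ee_rot: [[0.996, 0.086, -0.0], [0.086, -0.996, 0.001], [-0.0, -0.001, -1.0]]
wrist_force: [0.9, 0.0, 0.7]
width: 0.999
grip_force: 0.0
```

play_rows(moves=[[0.81,-0.91,0,0],[0.81,-0.91,0,0],[0.81,-0.91,0,0],[0.81,-0.91,0,0],[0.81,-0.91,0,0]])

```text
time_s: 1.5
ee_pos: [396.6, -321.3, 249.7]
ee_rot: [[0.996, 0.086, -0.0], [0.086, -0.996, 0.0], [-0.0, -0.0, -1.0]]
wrist_force: [-0.1, 0.7, 0.0]
width: 0.999
grip_force: 0.0
```

play_rows(moves=[[0.81,-0.91,0,0],[0.81,-0.91,0,0],[0.81,-0.91,0,0],[0.81,-0.91,0,0],[0.81,-0.91,0,0]])

```text
time_s: 2.0
ee_pos: [469.4, -223.6, 249.8]
ee_rot: [[0.996, 0.086, -0.0], [0.086, -0.996, 0.0], [-0.0, -0.0, -1.0]]
wrist_force: [0.7, 0.3, 0.4]
width: 1.002
grip_force: 0.0
```

play_rows(moves=[[0.81,-0.91,0,0],[0.81,-0.91,0,0],[0.81,-0.91,0,0],[0.81,-0.91,0,0],[0.81,-0.91,0,0]])

```text
time_s: 2.5
ee_pos: [542.3, -126.0, 249.7]
ee_rot: [[0.996, 0.086, -0.001], [0.086, -0.996, 0.0], [-0.001, -0.0, -1.0]]
wrist_force: [-0.2, -0.2, 0.3]
width: 1.0
grip_force: 0.0
```

play_rows(moves=[[0,0,0,0],[0,0,0,0]])

```text
time_s: 2.7
ee_pos: [541.8, -126.6, 249.6]
ee_rot: [[0.996, 0.087, -0.001], [0.087, -0.996, 0.0], [-0.001, -0.0, -1.0]]
wrist_force: [0.1, -0.4, -0.7]
width: 1.004
grip_force: 0.0
```

```bash
cat >> h.py <<'E'
def fproj(d,X):
    p=np.array(d['R'])@np.array(X,float)+np.array(d['t']);r=np.hypot(p[0],p[1]);a=np.arctan2(r,p[2])
    return d['cx']+d['fx']*a*p[0]/r,d['cy']+d['fy']*a*p[1]/r
def rect(d,cx,cy,z,half,n,yaw=0):
    """orthophoto of plane z: image up=+x world, right=-y"""
    s=2*half/n; j,i=np.meshgrid(np.arange(n),np.arange(n)); a=half-(i+.5)*s; b=half-(j+.5)*s
    c,q=np.cos(yaw),np.sin(yaw); X=np.stack([cx+c*a-q*b,cy+q*a+c*b,np.full_like(a,z)],-1)
    p=X@np.array(d['R']).T+np.array(d['t']);r=np.hypot(p[...,0],p[...,1]);g=np.arctan2(r,p[...,2])
    u=d['cx']+d['fx']*g*p[...,0]/r;v=d['cy']+d['fy']*g*p[...,1]/r
    return cv2.remap(d['img'][:,:,::-1],u.astype(np.float32),v.astype(np.float32),cv2.INTER_LINEAR)
E
python3 - <<'E'
from h import *
d=snap('wrist','w1.png');np.savez('w1.npz',**d)
R=np.array(d['R']);print('cam',-R.T@np.array(d['t']),np.round(R,2).tolist(),d['fx'])
s=bot.state();print(s['ee_pos'],np.degrees(np.arctan2(s['ee_rot'][1][0],s['ee_rot'][0][0])),s['q'])
E
```

```text
cam [ 610.47198176 -120.66253579  374.30632548] [[0.09, -1.0, -0.0], [-0.96, -0.08, 0.27], [-0.27, -0.02, -0.96]] 309.70691628693146
[ 541.61809772 -127.13770393  249.71685069] 4.9639830325071115 [-3.68972330e-01  1.12084878e-01  1.48114154e+00 -1.40655873e-04
  1.54904692e+00  1.11518931e+00]
```

View pics/w1.png

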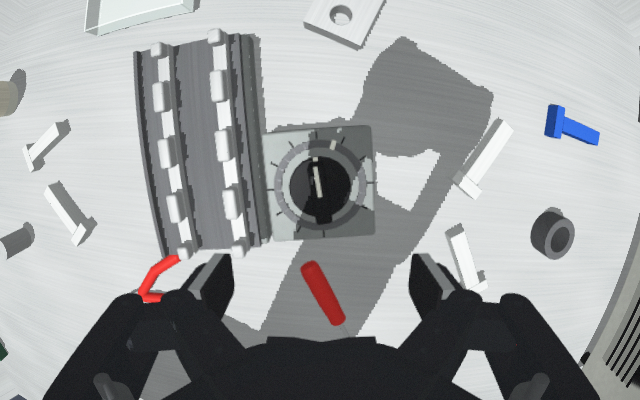

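```bash
cat > ov.py <<'E'
from h import *
d=np.load('w1.npz')
yaw=np.radians(8.8)
a=rect(d,540,-125,46,75,400,yaw);b=rect(d,540,-125,91,75,400,yaw)
for k in(a,b): cv2.line(k,(200,0),(200,399),(0,0,255),1);cv2.line(k,(0,200),(399,200),(0,0,255),1)
cv2.imwrite('pics/o1.png',np.hstack([a,b]))
E
python3 ov.py
```

```text
(no output)
```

View pics/o1.png

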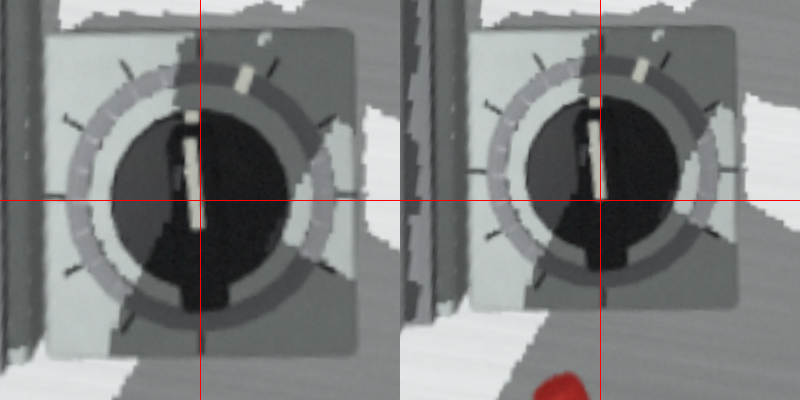

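play_rows(moves=[[0,0,0,-0.885],[0,0,0,-0.885],[0.035,-0.11,0,0],[0,0,0.5,0],[0,0,1,0]], grip=0, newtons=70)

```text
time_s: 3.25
ee_pos: [542.2, -125.1, 220.3]
ee_rot: [[0.964, 0.265, 0.002], [0.265, -0.964, -0.001], [0.002, 0.001, -1.0]]
wrist_force: [0.2, -0.4, -0.1]
width: 0.503
grip_force: 0.0
```

play_rows(moves=[[0,0,1,0],[0,0,1,0],[0,0,1,0],[0,0,1,0],[0,0,1,0]])

```text
time_s: 3.75
ee_pos: [541.5, -124.7, 118.5]
ee_rot: [[0.964, 0.265, -0.001], [0.265, -0.964, 0.0], [-0.0, -0.0, -1.0]]
wrist_force: [-0.3, 0.5, -0.2]
width: 0.5
grip_force: 0.0
```

play_rows(moves=[[0,0,0.7,0],[0,0,0.7,0],[0,0,0.6,0],[0,0,0,0],[0,0,0,0]])

```text
time_s: 4.25
ee_pos: [542.1, -124.7, 80.2]
ee_rot: [[0.963, 0.268, 0.0], [0.268, -0.963, 0.0], [0.0, 0.0, -1.0]]
wrist_force: [0.3, 0.6, 0.5]
width: 0.505
grip_force: 0.0
```

play_rows(moves=[[0,0,0,0],[0,0,0,0],[0,0,0,0],[0,0,0,0],[0,0,0,0]], grip=-1)

```text
time_s: 4.75
ee_pos: [542.4, -124.9, 80.9]
ee_rot: [[0.963, 0.268, 0.001], [0.268, -0.963, -0.001], [0.001, 0.001, -1.0]]
wrist_force: [-1.7, -1.2, 6.0]
width: 0.176
grip_force: 68.2
```

play_rows(moves=[[0,0,0,-0.5],[0,0,0,-1],[0,0,0,-1],[0,0,0,-1],[0,0,0,-1]])

```text
time_s: 5.25
ee_pos: [542.1, -124.5, 80.9]
ee_rot: [[0.734, 0.68, 0.001], [0.68, -0.734, 0.0], [0.001, 0.0, -1.0]]
wrist_force: [-3.5, 4.3, 9.7]
width: 0.177
grip_force: 69.0
```

play_rows(moves=[[0,0,0,-1],[0,0,0,-1],[0,0,0,-1],[0,0,0,-1],[0,0,0,-1]])

```text
time_s: 5.75
ee_pos: [541.7, -124.2, 80.9]
ee_rot: [[0.295, 0.955, -0.0], [0.955, -0.295, 0.001], [0.001, -0.0, -1.0]]
wrist_force: [-9.0, 6.2, 12.6]
width: 0.178
grip_force: 69.6
```

play_rows(moves=[[0,0,0,-1],[0,0,0,-1],[0,0,0,-1],[0,0,0,-1],[0,0,0,-1]])

```text
time_s: 6.25
ee_pos: [541.2, -124.2, 80.8]
ee_rot: [[-0.222, 0.975, -0.002], [0.975, 0.222, 0.001], [0.001, -0.001, -1.0]]
wrist_force: [-13.8, 6.0, 16.9]
width: 0.176
grip_force: 70.1
```

play_rows(moves=[[0,0,0,-1],[0,0,0,-1],[0,0,0,-1],[0,0,0,-1],[0,0,0,-1]])

```text
time_s: 6.75
ee_pos: [540.7, -124.4, 80.8]
ee_rot: [[-0.68, 0.733, -0.003], [0.733, 0.68, 0.0], [0.002, -0.002, -1.0]]
wrist_force: [-19.5, 3.1, 18.7]
width: 0.178
grip_force: 70.4
```

play_rows(moves=[[0,0,0,-1],[0,0,0,-1],[0,0,0,-1],[0,0,0,-1],[0,0,0,-1]])

```text
time_s: 7.25
ee_pos: [540.5, -124.8, 80.8]
ee_rot: [[-0.955, 0.295, -0.003], [0.295, 0.955, -0.0], [0.003, -0.001, -1.0]]
wrist_force: [-21.7, -1.9, 19.1]
width: 0.172
grip_force: 70.5
```

```bash
python3 - <<'E'
from h import *
s=bot.state();print(s['ee_pos'],np.degrees(np.arctan2(s['ee_rot'][1][0],s['ee_rot'][0][0])),s['q'],s['ft_torque'],s['wrist_force'])
E
```

```text
[ 540.45871852 -124.81356568   80.83919629] 162.81653975929243 [-3.65059575e-01  2.26826363e-01  1.70263144e+00 -1.55290532e-03
  1.21501858e+00 -1.63540682e+00] [-0.27457246  3.56214954 -0.10498963] [-21.70082629  -1.87821638  19.11142559]
```

play_rows(moves=[[0,0,0,-1],[0,0,0,-1],[0,0,0,-1],[0,0,0,-0.7],[0,0,0,-0.5]])

```text
time_s: 7.75
ee_pos: [540.4, -125.3, 80.8]
ee_rot: [[-0.99, -0.138, -0.003], [-0.138, 0.99, -0.001], [0.003, -0.001, -1.0]]
wrist_force: [-21.6, -5.5, 18.3]
width: 0.174
grip_force: 70.4
```

play_rows(moves=[[0,0,0,-0.4],[0,0,0,0],[0,0,0,0]])

```text
time_s: 8.05
ee_pos: [540.4, -125.3, 80.8]
ee_rot: [[-0.984, -0.176, -0.003], [-0.176, 0.984, -0.001], [0.003, -0.0, -1.0]]
wrist_force: [-23.1, -5.3, 18.6]
width: 0.173
grip_force: 70.7
```

```bash
python3 - <<'E'
from h import *
s=bot.state();print(s['ee_pos'],np.degrees(np.arctan2(s['ee_rot'][1][0],s['ee_rot'][0][0])),s['q'][5],s['ft_torque'],s['wrist_force'])
E
```

```text
[ 540.41301523 -125.28824814   80.82171734] -169.85122783555923 -2.1127132575146415 [-0.86642341  3.69127004 -0.37112489] [-23.14111015  -5.26636944  18.57731448]
```

play_rows(moves=[[0,0,0,-0.5],[0,0,0,0],[0,0,0,0]])

```text
time_s: 8.35
ee_pos: [540.5, -125.3, 80.9]
ee_rot: [[-0.974, -0.226, -0.003], [-0.226, 0.974, -0.001], [0.003, 0.0, -1.0]]
wrist_force: [-22.4, -5.6, 19.5]
width: 0.173
grip_force: 93.6
```

```bash
python3 - <<'E'
from h import *
s=bot.state();print(s['ee_pos'],np.degrees(np.arctan2(s['ee_rot'][1][0],s['ee_rot'][0][0])),s['q'][5],s['ft_torque'],s['wrist_force'])
E
```

```text
[ 540.47011556 -125.30374831   80.8717505 ] -166.93558242727443 -2.163977557192816 [-0.76132735  3.65942476 -2.12923868] [-22.37002256  -5.5964114   19.54736741]
```

play_rows(moves=[[0,0,0,0.45],[0,0,0,0],[0,0,0,0],[0,0,0,0],[0,0,0,0]], grip=0)

```text
time_s: 8.85
ee_pos: [542.0, -124.6, 80.0]
ee_rot: [[-0.983, -0.182, -0.0], [-0.182, 0.983, 0.0], [0.0, 0.0, -1.0]]
wrist_force: [0.2, -0.1, 0.1]
width: 0.499
grip_force: 0.0
```

play_rows(moves=[[0,0,-1,0],[0,0,-1,0],[0,0,-1,0],[0,0,-1,0],[0,0,-1,0]], grip=1)

```text
time_s: 9.35
ee_pos: [541.9, -124.6, 180.8]
ee_rot: [[-0.983, -0.182, -0.0], [-0.182, 0.983, 0.0], [0.0, 0.0, -1.0]]
wrist_force: [-0.1, 1.0, 0.0]
width: 1.001
grip_force: 0.0
```

play_rows(moves=[[0,0,-1,0],[0,0,-1,0],[0,0,-1,0],[0,0,-1,0],[0,0,-1,0]])

```text
time_s: 9.85
ee_pos: [541.9, -124.6, 280.8]
ee_rot: [[-0.983, -0.182, 0.0], [-0.182, 0.983, 0.0], [-0.0, 0.0, -1.0]]
wrist_force: [0.4, -0.7, 0.7]
width: 0.998
grip_force: 0.0
```

play_rows(moves=[[0,0,-0.5,0],[0,0,0,0],[0,0,0,0]])

```text
time_s: 10.15
ee_pos: [541.9, -124.6, 289.1]
ee_rot: [[-0.983, -0.182, -0.001], [-0.182, 0.983, 0.0], [0.001, 0.001, -1.0]]
wrist_force: [1.2, 0.7, 0.7]
width: 1.004
grip_force: 0.0
```

```bash
python3 - <<'E'
from h import *
s=bot.state();print(s['ee_pos'],np.degrees(np.arctan2(s['ee_rot'][1][0],s['ee_rot'][0][0])))
d=snap('wrist','w2.png');np.savez('w2.npz',**d)
R=np.array(d['R']);print('cam',-R.T@np.array(d['t']),np.round(R,2).tolist(),d['fx'])
E
```

```text
[ 541.85138342 -124.59447417  289.07775059] -169.5232899966003
cam [ 475.33211885 -136.95679239  413.90139521] [[-0.18, 0.98, 0.0], [0.95, 0.18, 0.27], [0.26, 0.05, -0.96]] 309.70691628693146
```

View pics/w2.png

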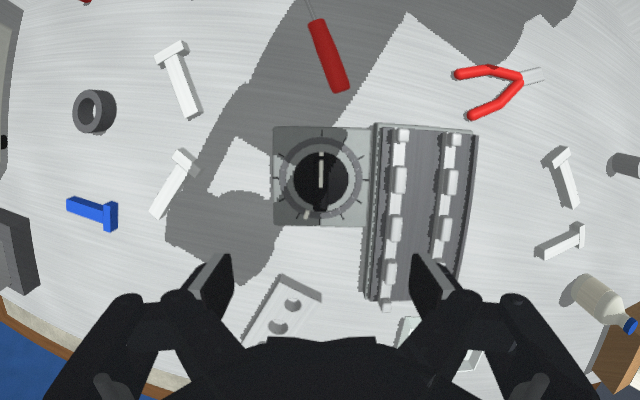

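```bash
cat >> h.py <<'E'
T=np.array([[-52,-11],[38,-11],[38,-23],[54,-23],[54,23],[38,23],[38,11],[-52,11]],float)
def Tw(o,deg):
    c,s=np.cos(np.radians(deg)),np.sin(np.radians(deg)); return np.array(o)+T@np.array([[c,s],[-s,c]])
def draw(p,o,deg,cx,cy,half,n,col=(0,0,255)):
    q=Tw(o,deg)-[cx,cy]; s=2*half/n
    uv=np.stack([(half-q[:,1])/s-.5,(half-q[:,0])/s-.5],1)
    cv2.polylines(p,[np.round(uv*8).astype(np.int32)],True,col,1,cv2.LINE_AA,3)
I0=dict(A=((573.3,318.5),118.9),B=((464.7,276.8),-134.7),C=((596.5,-332.5),149.5),D=((445.7,-335),-149))
E
python3 - <<'E'
from h import *
rows=[]
for f in('w1.npz','w2.npz'):
    d=np.load(f);r=[]
    for o,a in I0.values():
        p=rect(d,*o,24,75,200);draw(p,o,a,*o,75,200);r.append(p)
    rows.append(np.hstack(r))
cv2.imwrite('pics/o2.png',np.vstack(rows))
E
```

```text
(no output)
```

View pics/o2.png

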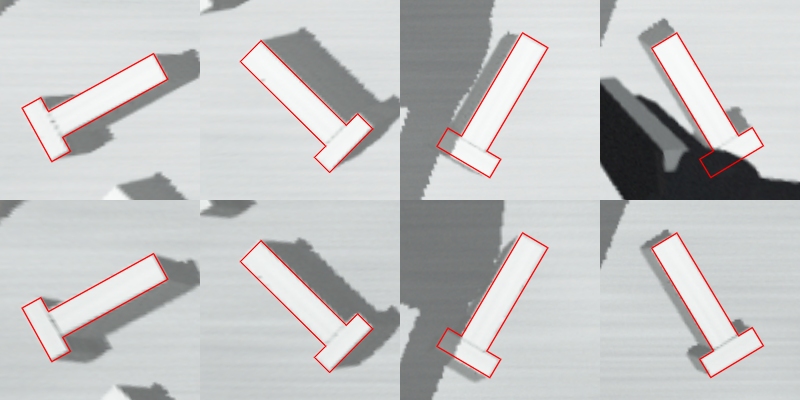

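```bash
python3 - <<'E'
from h import *
d=np.load('w2.npz'); yaw=np.radians(8.8); c,s=np.cos(yaw),np.sin(yaw); O=np.array([576.2,12.1])
def pts(L,z): L=np.array(L,float); W=O+L@np.array([[c,s],[-s,c]]); return [W,z]
ps=[]
for z in(54,60):
    p=rect(d,*O,z,140,560,yaw)
    f=lambda x,y:(int((140-y)*2),int((140-x)*2))
    for x in(-90,-30,30,90):
        for y0,y1 in((-45,-31),(21,35)): cv2.rectangle(p,f(x+14,y1),f(x-14,y0),(0,0,255),1)
    cv2.rectangle(p,f(120,62),f(-120,-62),(0,255,0),1)
    ps.append(p[:,120:520])
cv2.imwrite('pics/o3.png',np.hstack(ps))
p=rect(d,540.5,-125,46,75,400,yaw);
E
```

```text
(no output)
```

View pics/o3.png

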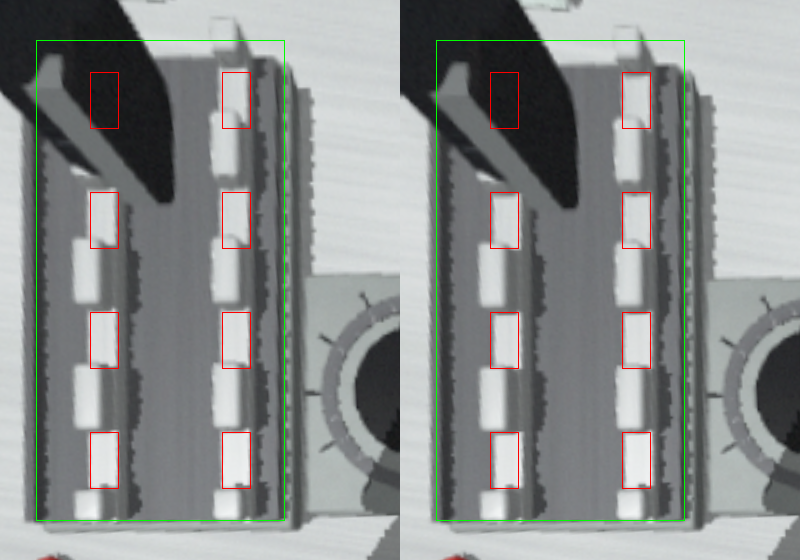

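```bash
cat >> h.py <<'E'
def plan(x,y,yaw,z=None):
    s=bot.state();R=np.array(s['ee_rot']);p=np.array(s['ee_pos']);y0=np.degrees(np.arctan2(R[1,0],R[0,0]))
    dy=(yaw-y0+180)%360-180
    a=np.radians(yaw);dx=np.array([x,y])-p[:2]
    tx=dx@[np.cos(a),np.sin(a)];ty=dx@[np.sin(a),-np.cos(a)]
    print(f't={s["time_s"]:.2f} pos {np.round(p,1)} yaw {y0:.1f} q1 {s["q"][0]:.2f} q6 {s["q"][5]:.2f} | turn {-dy/6:.3f} then x {tx/20:.3f} y {ty/20:.3f}', '' if z is None else f'z {(p[2]-z)/20:.3f}')
E
python3 - <<'E'
from h import *
d=np.load('top0.npz');e=np.load('side0.npz')
print(ground(d,168,163,170),ground(e,185,242,170),ground(d,178,180,40))
plan(573.3,318.5,118.9,150)
E
```

```text
[660.67420206 443.07845592 170.        ] [651.00993721 456.72298404 170.        ] [638.99872655 453.58264336  40.        ]
t=10.20 pos [ 541.8 -124.5  288.8] yaw -169.5 q1 -0.36 q6 -2.12 | turn 11.929 then x 18.631 y 12.086 z 6.941
```

play_rows(moves=[[0,0,0,0.994],[0,0,0,0.994],[0,0,0,0.994],[0,0,0,0.994],[0,0,0,0.994]])

```text
time_s: 10.7
ee_pos: [541.8, -124.6, 288.8]
ee_rot: [[-0.942, 0.335, -0.002], [0.335, 0.942, 0.001], [0.002, 0.0, -1.0]]
wrist_force: [0.3, 0.4, 0.1]
width: 0.996
grip_force: 0.0
```

play_rows(moves=[[0,0,0,0.994],[0,0,0,0.994],[0,0,0,0.994],[0,0,0,0.994],[0,0,0,0.994]])

```text
time_s: 11.2
ee_pos: [541.8, -124.6, 288.8]
ee_rot: [[-0.651, 0.759, -0.002], [0.759, 0.651, 0.001], [0.002, -0.001, -1.0]]
wrist_force: [0.2, 0.3, -0.2]
width: 1.0
grip_force: 0.0
```

play_rows(moves=[[0,0,0,0.994],[0,0,0,0.994],[0.932,0.604,0,0],[0.932,0.604,0,0],[0.932,0.604,0,0]])

```text
time_s: 11.7
ee_pos: [546.4, -57.5, 288.8]
ee_rot: [[-0.483, 0.876, -0.002], [0.876, 0.483, 0.001], [0.001, -0.001, -1.0]]
wrist_force: [0.5, 0.3, 0.4]
width: 1.0
grip_force: 0.0
```

play_rows(moves=[[0.932,0.604,0,0],[0.932,0.604,0,0],[0.932,0.604,0,0],[0.932,0.604,0,0],[0.932,0.604,0,0]])

```text
time_s: 12.2
ee_pos: [554.3, 53.5, 288.8]
ee_rot: [[-0.483, 0.875, -0.002], [0.875, 0.483, 0.0], [0.001, -0.001, -1.0]]
wrist_force: [-0.5, -0.4, 0.4]
width: 0.997
grip_force: 0.0
```

play_rows(moves=[[0.932,0.604,0,0],[0.932,0.604,0,0],[0.932,0.604,0,0],[0.932,0.604,0,0],[0.932,0.604,0,0]])

```text
time_s: 12.7
ee_pos: [562.1, 164.3, 288.8]
ee_rot: [[-0.483, 0.875, -0.002], [0.875, 0.483, -0.0], [0.001, -0.001, -1.0]]
wrist_force: [-0.2, -0.6, 0.1]
width: 1.002
grip_force: 0.0
```

play_rows(moves=[[0.932,0.604,0.8,0],[0.932,0.604,0.8,0],[0.932,0.604,0.8,0],[0.932,0.604,0.8,0],[0.932,0.604,0.8,0]])

```text
time_s: 13.2
ee_pos: [569.8, 275.0, 208.1]
ee_rot: [[-0.483, 0.875, -0.002], [0.875, 0.483, -0.0], [0.0, -0.002, -1.0]]
wrist_force: [1.1, 0.5, -0.2]
width: 1.003
grip_force: 0.0
```

play_rows(moves=[[0.932,0.604,0.8,0],[0.932,0.604,0.8,0],[0,0,0,0],[0,0,0,0]])

```text
time_s: 13.6
ee_pos: [572.9, 318.5, 176.9]
ee_rot: [[-0.484, 0.875, -0.002], [0.875, 0.484, -0.001], [0.0, -0.002, -1.0]]
wrist_force: [-0.1, -0.5, -0.0]
width: 0.998
grip_force: 0.0
```

```bash
cat >> h.py <<'E'
def fitT(d,o,a,z=24,half=75,n=300):
    """refine insert pose: bright top face in orthophoto"""
    from scipy.optimize import minimize
    p=cv2.cvtColor(rect(d,*o,z,half,n),cv2.COLOR_BGR2GRAY);p=cv2.GaussianBlur(p,(0,0),1.5)
    g=np.hypot(cv2.Sobel(p,cv2.CV_32F,1,0),cv2.Sobel(p,cv2.CV_32F,0,1));g=np.minimum(g,60)
    k=np.linspace(0,1,40)
    def cost(v):
        q=Tw(np.array(o)+v[:2],a+v[2])-np.array(o);q2=np.roll(q,-1,0)
        e=(q[:,None]+(q2-q)[:,None]*k[None,:,None]).reshape(-1,2);s=2*half/n
        u=((half-e[:,1])/s-.5).astype(np.float32);w=((half-e[:,0])/s-.5).astype(np.float32)
        L=np.repeat(np.hypot(*(q2-q).T),40)
        return -(cv2.remap(g,u[None],w[None],cv2.INTER_LINEAR)[0]*L).sum()/L.sum()
    best=None
    for sx in(-4,0,4):
        for sy in(-4,0,4):
            for sa in (-4,0,4):
                r=minimize(cost,[sx,sy,sa],method='Nelder-Mead',options=dict(initial_simplex=np.array([[sx,sy,sa],[sx+3,sy,sa],[sx,sy+3,sa],[sx,sy,sa+3]])))
                if best is None or r.fun<best.fun: best=r
    v=best.x;return np.array(o)+v[:2],a+v[2],-best.fun,p
E
python3 - <<'E'
from h import *
d=snap('wrist','w3.png');np.savez('w3.npz',**d)
for k in 'AB':
    for f in('w2.npz','w3.npz'):
        o,a,c,_=fitT(np.load(f),*I0[k]);print(k,f,np.round(o,1),round(a,1),round(c,1))
plan(573.3,318.5,118.9,22)
for k in 'CD': print(k,[ (np.round(o,1),round(a,1),round(c,1)) for o,a,c,_ in [fitT(np.load('w2.npz'),*I0[k])]])
E
```

```text
A w2.npz [573.7 318.6] 118.0 45.0
A w3.npz [574.2 317.9] 118.4 51.3
B w2.npz [465.7 276.4] -133.8 45.9
B w3.npz [466.7 276.3] -134.3 57.1
t=13.65 pos [573.2 318.1 177.7] yaw 118.9 q1 0.39 q6 -0.12 | turn 0.002 then x 0.015 y 0.014 z 7.787
C [(array([ 595.7, -330. ]), np.float64(149.8), np.float64(43.5))]
D [(array([ 446.3, -333.7]), np.float64(-148.3), np.float64(51.8))]
```

View pics/w3.png

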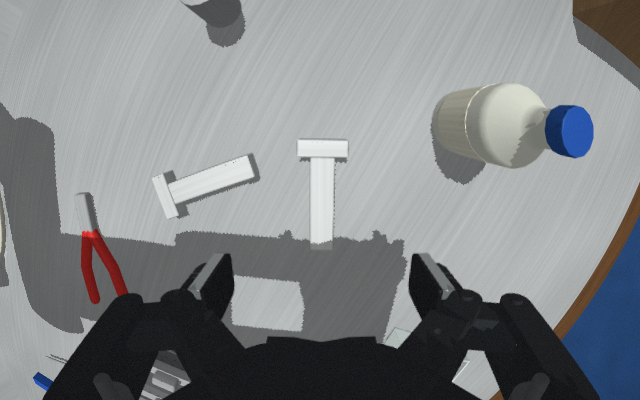

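play_rows(moves=[[0,0.03,1,0.08],[0,0,1,0],[0,0,1,0],[0,0,1,0],[0,0,1,0]], grip=0.2, newtons=50)

```text
time_s: 14.15
ee_pos: [574.2, 317.9, 78.1]
ee_rot: [[-0.475, 0.88, 0.001], [0.88, 0.475, 0.0], [-0.0, 0.001, -1.0]]
wrist_force: [0.2, -0.4, -0.2]
width: 0.598
grip_force: 0.0
```

play_rows(moves=[[0,0,1,0],[0,0,1,0],[0,0,0.7,0],[0,0,0,0],[0,0,0,0]])

```text
time_s: 14.65
ee_pos: [574.2, 318.6, 24.9]
ee_rot: [[-0.476, 0.88, 0.001], [0.88, 0.476, 0.0], [-0.0, 0.001, -1.0]]
wrist_force: [-0.3, -0.9, 0.1]
width: 0.599
grip_force: 0.0
```

play_rows(moves=[[0,0,0,0],[0,0,0,0],[0,0,0,0],[0,0,0,0],[0,0,0,0]], grip=-1)

```text
time_s: 15.15
ee_pos: [574.4, 319.0, 25.3]
ee_rot: [[-0.476, 0.879, 0.002], [0.879, 0.476, 0.001], [-0.0, 0.002, -1.0]]
wrist_force: [-1.3, -1.1, 7.2]
width: 0.24
grip_force: 50.5
```

play_rows(moves=[[0,0,-0.5,0],[0,0,-1,0],[0,0,-1,0],[0,0,-1,0],[0,0,-1,0]])

```text
time_s: 15.65
ee_pos: [573.7, 318.8, 115.7]
ee_rot: [[-0.476, 0.879, 0.0], [0.879, 0.476, 0.0], [0.0, 0.0, -1.0]]
wrist_force: [0.6, 0.3, -2.1]
width: 0.244
grip_force: 49.3
```

play_rows(moves=[[0,0,-1,0],[0,0,-1,0],[0,0,0,0],[0,0,0,0]])

```text
time_s: 16.05
ee_pos: [573.7, 318.8, 154.1]
ee_rot: [[-0.476, 0.879, 0.0], [0.879, 0.476, 0.0], [0.0, 0.0, -1.0]]
wrist_force: [-0.3, 0.5, -2.4]
width: 0.246
grip_force: 49.4
```

```bash
python3 - <<'E'
from h import *
plan(546.6,7.5,98.8,76.5)
d=snap('wrist','w4.png');np.savez('w4.npz',**d)
E
```

```text
t=16.05 pos [573.7 318.8 154.1] yaw 118.4 q1 0.39 q6 -0.11 | turn 3.270 then x -15.174 y -3.722 z 3.882
```

View pics/w4.png

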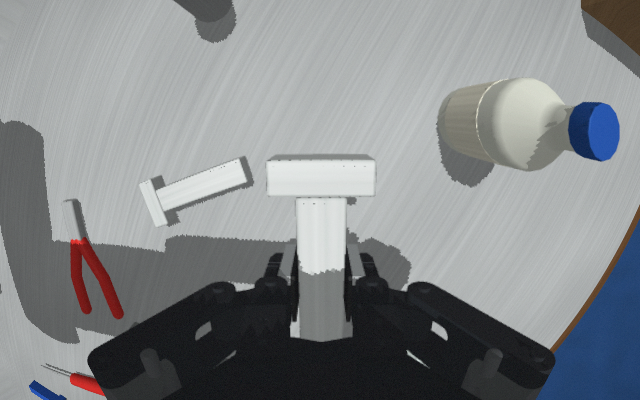

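play_rows(moves=[[0,0,0,0.8175],[0,0,0,0.8175],[0,0,0,0.8175],[0,0,0,0.8175],[-0.945,-0.2325,0,0]])

```text
time_s: 16.6
ee_pos: [571.5, 300.2, 152.5]
ee_rot: [[-0.152, 0.988, -0.002], [0.988, 0.152, -0.0], [0.0, -0.002, -1.0]]
wrist_force: [0.3, -0.9, -1.7]
width: 0.247
grip_force: 49.3
```

play_rows(moves=[[-0.945,-0.2325,0,0],[-0.945,-0.2325,0,0],[-0.945,-0.2325,0,0],[-0.945,-0.2325,0,0],[-0.945,-0.2325,0,0]])

```text
time_s: 17.1
ee_pos: [563.3, 200.4, 154.1]
ee_rot: [[-0.153, 0.988, 0.0], [0.988, 0.153, 0.0], [0.0, 0.0, -1.0]]
wrist_force: [0.2, -0.3, -1.5]
width: 0.241
grip_force: 49.3
```

play_rows(moves=[[-0.945,-0.2325,0,0],[-0.945,-0.2325,0,0],[-0.945,-0.2325,0,0],[-0.945,-0.2325,0,0],[-0.945,-0.2325,0,0]])

```text
time_s: 17.6
ee_pos: [554.6, 103.5, 154.1]
ee_rot: [[-0.153, 0.988, 0.0], [0.988, 0.153, 0.0], [0.0, 0.0, -1.0]]
wrist_force: [0.2, 0.7, -0.9]
width: 0.243
grip_force: 49.3
```

play_rows(moves=[[-0.945,-0.2325,0,0],[-0.945,-0.2325,0,0],[-0.945,-0.2325,0,0],[-0.945,-0.2325,0,0],[-0.945,-0.2325,0,0]])

```text
time_s: 18.1
ee_pos: [545.9, 6.7, 154.1]
ee_rot: [[-0.153, 0.988, 0.0], [0.988, 0.153, 0.0], [-0.0, 0.0, -1.0]]
wrist_force: [-1.1, -0.2, -2.2]
width: 0.25
grip_force: 49.3
```

play_rows(moves=[[0,0,0.5,0],[0,0,0,0],[0,0,0,0]])

```text
time_s: 18.4
ee_pos: [546.2, 8.6, 143.9]
ee_rot: [[-0.153, 0.988, -0.001], [0.988, 0.153, 0.0], [0.0, -0.0, -1.0]]
wrist_force: [0.2, -0.3, -2.3]
width: 0.248
grip_force: 49.3
```

```bash
python3 - <<'E'
from h import *
plan(546.5,8.5,98.8,79)
E
```

```text
t=18.40 pos [546.2   8.6 143.9] yaw 98.8 q1 -0.13 q6 -0.28 | turn 0.001 then x -0.007 y 0.012 z 3.243
```

play_rows(moves=[[0,0.01,0.9,0],[0,0,0.9,0],[0,0,0.7,0],[0,0,0.5,0],[0,0,0,0]])

```text
time_s: 18.9
ee_pos: [546.3, 8.9, 82.9]
ee_rot: [[-0.153, 0.988, -0.002], [0.988, 0.153, 0.0], [0.001, -0.002, -1.0]]
wrist_force: [-0.5, 0.1, -1.2]
width: 0.244
grip_force: 49.3
```

play_rows(moves=[[0,0,0.15,0],[0,0,0.1,0],[0,0,0,0]])

```text
time_s: 19.2
ee_pos: [547.0, 8.6, 79.4]
ee_rot: [[-0.153, 0.988, 0.001], [0.988, 0.153, 0.0], [-0.0, 0.001, -1.0]]
wrist_force: [0.7, -0.3, -1.9]
width: 0.239
grip_force: 49.4
```

play_rows(moves=[[0,0,0.05,0],[0,0,0,0]])

```text
time_s: 19.4
ee_pos: [547.0, 8.6, 79.2]
ee_rot: [[-0.153, 0.988, 0.001], [0.988, 0.153, -0.0], [-0.0, 0.001, -1.0]]
wrist_force: [-5.0, 0.1, 12.5]
width: 0.243
grip_force: 51.1
```

play_rows(moves=[[0,0,0,0],[0,0,0,0],[0,0,0,0],[0,0,0,0],[0,0,-0.6,0]], grip=-0.05)

```text
time_s: 19.9
ee_pos: [546.0, 8.7, 89.1]
ee_rot: [[-0.153, 0.988, -0.003], [0.988, 0.153, 0.0], [0.001, -0.002, -1.0]]
wrist_force: [-0.0, 0.4, 0.7]
width: 0.473
grip_force: 0.0
```

play_rows(moves=[[0,0,-1,0],[0,0,-1,0],[0,0,-1,0],[0,0,-1,0],[0,0,-1,0]])

```text
time_s: 20.4
ee_pos: [546.7, 8.6, 191.9]
ee_rot: [[-0.153, 0.988, 0.001], [0.988, 0.153, 0.0], [-0.0, 0.001, -1.0]]
wrist_force: [0.1, 0.1, -0.8]
width: 0.476
grip_force: 0.0
```

```bash
python3 - <<'E'
from h import *
d=snap('wrist','w5.png');np.savez('w5.npz',**d)
o,a,c,_=fitT(d,(546.6,7.5),98.8,z=78);print('A seated',o,a,c)
o,a,c,_=fitT(d,(466.3,276.3),-134.2);print('B',o,a,c)
plan(466.3,276.3,-134.2,180)
E
```

```text
A seated [547.8299014    8.13479096] 98.96089877458361 58.332385014232855
B [462.3 272.3] -138.2 0.0
t=20.45 pos [547.7   8.5 195.2] yaw 98.8 q1 -0.13 q6 -0.28 | turn -21.166 then x -6.761 y 12.253 z 0.761
```

View pics/w5.png

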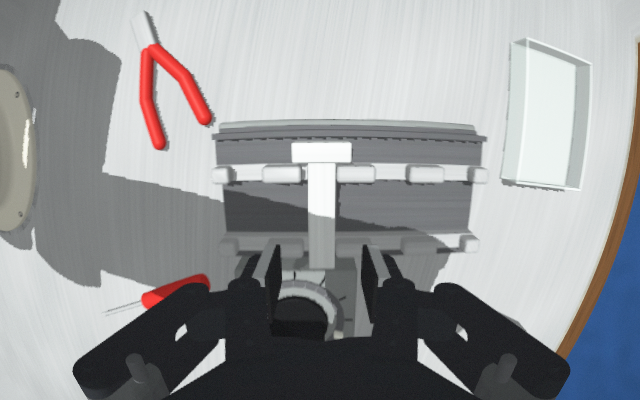

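play_rows(moves=[[0,0,0,-0.962],[0,0,0,-0.962],[0,0,0,-0.962],[0,0,0,-0.962],[0,0,0,-0.962]], grip=0.2)

```text
time_s: 20.95
ee_pos: [546.8, 8.6, 190.8]
ee_rot: [[-0.614, 0.789, 0.001], [0.789, 0.614, 0.0], [-0.0, 0.0, -1.0]]
wrist_force: [-0.3, -0.2, -0.3]
width: 0.599
grip_force: 0.0
```

play_rows(moves=[[0,0,0,-0.962],[0,0,0,-0.962],[0,0,0,-0.962],[0,0,0,-0.962],[0,0,0,-0.962]])

```text
time_s: 21.45
ee_pos: [546.8, 8.6, 190.8]
ee_rot: [[-0.919, 0.395, 0.001], [0.395, 0.919, 0.0], [-0.0, 0.0, -1.0]]
wrist_force: [-0.3, -0.3, -0.7]
width: 0.598
grip_force: 0.0
```

play_rows(moves=[[0,0,0,-0.962],[0,0,0,-0.962],[0,0,0,-0.962],[0,0,0,-0.962],[0,0,0,-0.962]])

```text
time_s: 21.95
ee_pos: [546.8, 8.6, 190.8]
ee_rot: [[-0.995, -0.098, 0.001], [-0.098, 0.995, 0.0], [-0.001, -0.0, -1.0]]
wrist_force: [-0.3, -0.3, 0.3]
width: 0.599
grip_force: 0.0
```

play_rows(moves=[[0,0,0,-0.962],[0,0,0,-0.962],[0,0,0,-0.962],[0,0,0,-0.962],[0,0,0,-0.962]])

```text
time_s: 22.45
ee_pos: [546.8, 8.6, 190.8]
ee_rot: [[-0.824, -0.566, 0.0], [-0.566, 0.824, 0.0], [-0.0, -0.0, -1.0]]
wrist_force: [1.1, -0.8, 0.5]
width: 0.601
grip_force: 0.0
```

play_rows(moves=[[0,0,0,-0.962],[0,0,0,-0.962],[-0.52,0.9425,0,0],[-0.52,0.9425,0,0],[-0.52,0.9425,0,0]])

```text
time_s: 22.95
ee_pos: [527.8, 71.0, 190.8]
ee_rot: [[-0.698, -0.716, 0.001], [-0.716, 0.698, 0.0], [-0.0, -0.0, -1.0]]
wrist_force: [-0.2, 0.1, -0.1]
width: 0.6
grip_force: 0.0
```

play_rows(moves=[[-0.52,0.9425,0,0],[-0.52,0.9425,0,0],[-0.52,0.9425,0,0],[-0.52,0.9425,0,0],[-0.52,0.9425,0,0]])

```text
time_s: 23.45
ee_pos: [496.4, 174.2, 190.8]
ee_rot: [[-0.697, -0.717, 0.001], [-0.717, 0.697, 0.0], [-0.001, -0.0, -1.0]]
wrist_force: [0.3, -0.8, 0.3]
width: 0.599
grip_force: 0.0
```

play_rows(moves=[[-0.52,0.9425,0,0],[-0.52,0.9425,0,0],[-0.52,0.9425,0,0],[-0.52,0.9425,0,0],[-0.52,0.9425,0,0]])

```text
time_s: 23.95
ee_pos: [465.1, 277.2, 190.9]
ee_rot: [[-0.697, -0.717, 0.001], [-0.717, 0.697, 0.0], [-0.001, -0.0, -1.0]]
wrist_force: [0.2, 0.0, 0.0]
width: 0.599
grip_force: 0.0
```

play_rows(moves=[[0,0,0.5,0],[0,0,0.2,0],[0,0,0,0],[0,0,0,0]])

```text
time_s: 24.35
ee_pos: [465.7, 275.8, 176.2]
ee_rot: [[-0.698, -0.716, -0.0], [-0.716, 0.698, -0.0], [0.0, 0.0, -1.0]]
wrist_force: [-0.6, -0.4, -0.4]
width: 0.602
grip_force: 0.0
```

```bash
python3 - <<'E'
from h import *
d=snap('wrist','w6.png');np.savez('w6.npz',**d)
o,a,c,_=fitT(d,(466.5,276.3),-134.2);print('B',o,a,c)
plan(*o,a,25)
E
```

```text
B [465.86346679 275.80881801] -134.00595197234003 54.13622667601234
t=24.40 pos [465.7 275.8 176.4] yaw -134.3 q1 0.39 q6 -1.98 | turn -0.043 then x -0.004 y -0.006 z 7.568
```

Aligned. Grasp B.

play_rows(moves=[[0,0,1,-0.04],[0,0,1,0],[0,0,1,0],[0,0,1,0],[0,0,1,0]])

```text
time_s: 24.9
ee_pos: [465.8, 276.0, 75.7]
ee_rot: [[-0.695, -0.719, 0.001], [-0.719, 0.695, 0.0], [-0.001, -0.0, -1.0]]
wrist_force: [0.2, -0.9, -0.1]
width: 0.599
grip_force: 0.0
```

play_rows(moves=[[0,0,1,0],[0,0,1,0],[0,0,0.57,0],[0,0,0,0],[0,0,0,0]])

```text
time_s: 25.4
ee_pos: [465.8, 276.4, 25.4]
ee_rot: [[-0.695, -0.719, 0.001], [-0.719, 0.695, 0.0], [-0.001, -0.0, -1.0]]
wrist_force: [0.3, 0.0, 0.1]
width: 0.598
grip_force: 0.0
```

play_rows(moves=[[0,0,0,0],[0,0,0,0],[0,0,0,0],[0,0,0,0],[0,0,0,0]], grip=-1)

```text
time_s: 25.9
ee_pos: [465.9, 276.6, 25.7]
ee_rot: [[-0.694, -0.72, 0.001], [-0.72, 0.694, 0.001], [-0.001, -0.001, -1.0]]
wrist_force: [-0.9, -1.4, 7.4]
width: 0.249
grip_force: 49.9
```

play_rows(moves=[[0,0,-0.5,0],[0,0,-1,0],[0,0,-1,0],[0,0,-1,0],[0,0,-1,0]])

```text
time_s: 26.4
ee_pos: [465.3, 276.4, 116.3]
ee_rot: [[-0.694, -0.72, 0.0], [-0.72, 0.694, 0.0], [-0.001, -0.0, -1.0]]
wrist_force: [-0.8, -0.1, -2.2]
width: 0.245
grip_force: 49.2
```

play_rows(moves=[[0,0,-1,0],[0,0,-1,0],[0,0,0,0],[0,0,0,0]])

```text
time_s: 26.8
ee_pos: [465.3, 276.4, 154.7]
ee_rot: [[-0.694, -0.72, 0.0], [-0.72, 0.694, 0.0], [-0.001, -0.0, -1.0]]
wrist_force: [-0.4, -0.3, -2.5]
width: 0.244
grip_force: 49.3
```

```bash
python3 - <<'E'
from h import *
plan(487.3,-1.2,98.8,79)
E
```

```text
t=26.80 pos [465.3 276.4 154.7] yaw -134.0 q1 0.39 q6 -1.98 | turn 21.204 then x -13.884 y -1.038 z 3.787
```

play_rows(moves=[[0,0,0,0.964],[0,0,0,0.964],[0,0,0,0.964],[0,0,0,0.964],[0,0,0,0.964]])

```text
time_s: 27.3
ee_pos: [464.9, 276.2, 153.3]
ee_rot: [[-0.957, -0.29, -0.002], [-0.29, 0.957, -0.001], [0.002, -0.0, -1.0]]
wrist_force: [0.4, -1.0, -1.8]
width: 0.245
grip_force: 49.2
```

play_rows(moves=[[0,0,0,0.964],[0,0,0,0.964],[0,0,0,0.964],[0,0,0,0.964],[0,0,0,0.964]])

```text
time_s: 27.8
ee_pos: [464.9, 276.2, 153.3]
ee_rot: [[-0.978, 0.209, -0.002], [0.209, 0.978, -0.001], [0.002, -0.001, -1.0]]
wrist_force: [-0.4, 0.8, -1.3]
width: 0.242
grip_force: 49.2
```

play_rows(moves=[[0,0,0,0.964],[0,0,0,0.964],[0,0,0,0.964],[0,0,0,0.964],[0,0,0,0.964]])

```text
time_s: 28.3
ee_pos: [464.9, 276.2, 153.3]
ee_rot: [[-0.755, 0.656, -0.002], [0.656, 0.755, -0.001], [0.001, -0.002, -1.0]]
wrist_force: [-0.6, -0.1, -1.7]
width: 0.244
grip_force: 49.2
```

play_rows(moves=[[0,0,0,0.964],[0,0,0,0.964],[0,0,0,0.964],[0,0,0,0.964],[0,0,0,0.964]])

```text
time_s: 28.8
ee_pos: [464.9, 276.2, 153.3]
ee_rot: [[-0.344, 0.939, -0.002], [0.939, 0.344, -0.001], [0.0, -0.002, -1.0]]
wrist_force: [0.4, 0.9, -1.6]
width: 0.244
grip_force: 49.2
```

play_rows(moves=[[0,0,0,0.964],[0,0,0,0.964],[-0.992,-0.074,0,0],[-0.992,-0.074,0,0],[-0.992,-0.074,0,0]])

```text
time_s: 29.3
ee_pos: [469.5, 216.1, 153.3]
ee_rot: [[-0.153, 0.988, -0.002], [0.988, 0.153, -0.0], [-0.0, -0.002, -1.0]]
wrist_force: [0.9, -0.2, -2.5]
width: 0.244
grip_force: 49.2
```

play_rows(moves=[[-0.992,-0.074,0,0],[-0.992,-0.074,0,0],[-0.992,-0.074,0,0],[-0.992,-0.074,0,0],[-0.992,-0.074,0,0]])

```text
time_s: 29.8
ee_pos: [477.4, 116.9, 153.4]
ee_rot: [[-0.153, 0.988, -0.002], [0.988, 0.153, -0.0], [0.0, -0.002, -1.0]]
wrist_force: [0.1, -0.8, -2.3]
width: 0.245
grip_force: 49.2
```

play_rows(moves=[[-0.992,-0.074,0,0],[-0.992,-0.074,0,0],[-0.992,-0.074,0,0],[-0.992,-0.074,0,0],[-0.992,-0.074,0,0]])

```text
time_s: 30.3
ee_pos: [485.2, 17.8, 153.4]
ee_rot: [[-0.153, 0.988, -0.002], [0.988, 0.153, 0.0], [0.001, -0.002, -1.0]]
wrist_force: [-0.9, -0.6, -1.4]
width: 0.244
grip_force: 49.2
```

play_rows(moves=[[-0.992,-0.074,0,0],[0,0,0.5,0],[0,0,0,0],[0,0,0,0]])

```text
time_s: 30.7
ee_pos: [486.9, -0.7, 143.9]
ee_rot: [[-0.153, 0.988, -0.002], [0.988, 0.153, 0.0], [0.001, -0.001, -1.0]]
wrist_force: [0.1, 0.1, -1.5]
width: 0.244
grip_force: 49.2
```

```bash
python3 - <<'E'
from h import *
plan(487.6,-1.2,98.8,79.7)
E
```

```text
t=30.70 pos [486.9  -0.7 143.9] yaw 98.8 q1 -0.16 q6 -0.31 | turn -0.002 then x -0.029 y 0.032 z 3.209
```

play_rows(moves=[[-0.03,0.03,0.9,0],[0,0,0.9,0],[0,0,0.7,0],[0,0,0.5,0],[0,0,0,0]])

```text
time_s: 31.2
ee_pos: [487.4, -1.2, 83.6]
ee_rot: [[-0.153, 0.988, -0.002], [0.988, 0.153, 0.0], [0.001, -0.002, -1.0]]
wrist_force: [0.3, -0.5, -1.7]
width: 0.239
grip_force: 49.2
```

play_rows(moves=[[0,0,0.15,0],[0,0,0.08,0],[0,0,0,0]])

```text
time_s: 31.5
ee_pos: [488.2, -1.8, 80.3]
ee_rot: [[-0.153, 0.988, 0.0], [0.988, 0.153, 0.0], [-0.0, 0.0, -1.0]]
wrist_force: [-0.1, -0.3, -0.7]
width: 0.244
grip_force: 49.2
```

play_rows(moves=[[0,0,0.05,0],[0,0,0,0]])

```text
time_s: 31.7
ee_pos: [488.3, -1.8, 79.7]
ee_rot: [[-0.153, 0.988, 0.001], [0.988, 0.153, 0.0], [-0.0, 0.001, -1.0]]
wrist_force: [-3.3, 0.8, 6.4]
width: 0.243
grip_force: 50.2
```

play_rows(moves=[[0,0,0,0],[0,0,0,0],[0,0,0,0],[0,0,0,0],[0,0,-0.6,0]], grip=-0.05)

```text
time_s: 32.2
ee_pos: [487.2, -1.7, 90.2]
ee_rot: [[-0.153, 0.988, -0.002], [0.988, 0.153, 0.0], [0.001, -0.002, -1.0]]
wrist_force: [0.1, 0.3, -0.3]
width: 0.475
grip_force: 0.0
```

play_rows(moves=[[0,0,-1,0],[0,0,-1,0],[0,0,-1,0],[0,0,-1,0],[0,0,-1,0]])

```text
time_s: 32.7
ee_pos: [487.9, -1.8, 192.8]
ee_rot: [[-0.153, 0.988, 0.001], [0.988, 0.153, -0.0], [-0.0, 0.001, -1.0]]
wrist_force: [1.3, 0.6, -0.8]
width: 0.475
grip_force: 0.0
```

```bash
python3 - <<'E'
from h import *
d=snap('wrist','w7.png');np.savez('w7.npz',**d)
for n,o in(('A',(547.5,8)),('B',(487.3,-1.7))):
    o,a,c,_=fitT(d,o,98.8,z=78);print(n,o,a,c)
plan(596,-330.5,149.7,175)
E
```

```text
A [547.82321301   8.81930862] 99.65530253102568 53.94208621713088
B [488.77323455  -0.8348367 ] 98.88422417258583 58.482640219989584
t=32.75 pos [489.   -1.9 196. ] yaw 98.8 q1 -0.16 q6 -0.31 | turn -8.487 then x -12.910 y -11.485 z 1.052
```

play_rows(moves=[[0,0,0,-0.943],[0,0,0,-0.943],[0,0,0,-0.943],[0,0,0,-0.943],[0,0,0,-0.943]], grip=0.2)

```text
time_s: 33.25
ee_pos: [488.0, -1.8, 191.8]
ee_rot: [[-0.606, 0.795, 0.001], [0.795, 0.606, -0.0], [-0.0, 0.0, -1.0]]
wrist_force: [0.2, 0.0, -0.4]
width: 0.6
grip_force: 0.0
```

play_rows(moves=[[0,0,0,-0.943],[0,0,0,-0.943],[0,0,0,-0.943],[0,0,0,-0.943],[-0.922,-0.82,0,0]])

```text
time_s: 33.75
ee_pos: [495.4, -24.0, 192.0]
ee_rot: [[-0.866, 0.499, 0.001], [0.499, 0.866, 0.001], [-0.0, 0.001, -1.0]]
wrist_force: [-0.1, -0.6, 0.1]
width: 0.598
grip_force: 0.0
```

play_rows(moves=[[-0.922,-0.82,0,0],[-0.922,-0.82,0,0],[-0.922,-0.82,0,0],[-0.922,-0.82,0,0],[-0.922,-0.82,0,0]])

```text
time_s: 34.25
ee_pos: [534.1, -143.6, 191.8]
ee_rot: [[-0.863, 0.505, 0.001], [0.505, 0.863, -0.0], [-0.001, 0.0, -1.0]]
wrist_force: [-0.2, -0.6, 0.4]
width: 0.597
grip_force: 0.0
```

play_rows(moves=[[-0.922,-0.82,0,0],[-0.922,-0.82,0,0],[-0.922,-0.82,0,0],[-0.922,-0.82,0,0],[-0.922,-0.82,0,0]])

```text
time_s: 34.75
ee_pos: [572.4, -260.9, 191.8]
ee_rot: [[-0.863, 0.505, 0.0], [0.505, 0.863, -0.0], [-0.0, 0.0, -1.0]]
wrist_force: [-0.4, -0.3, -0.0]
width: 0.6
grip_force: 0.0
```

play_rows(moves=[[-0.922,-0.82,0,0],[-0.922,-0.82,0,0],[-0.922,-0.82,0,0],[0,0,0.8,0],[0,0,0,0]])

```text
time_s: 35.25
ee_pos: [594.3, -330.1, 172.9]
ee_rot: [[-0.863, 0.505, -0.003], [0.505, 0.863, 0.002], [0.003, 0.0, -1.0]]
wrist_force: [-0.7, 0.9, -0.4]
width: 0.599
grip_force: 0.0
```

play_rows(moves=[[0,0,0,0],[0,0,0,0]])

```text
time_s: 35.45
ee_pos: [595.2, -329.6, 175.9]
ee_rot: [[-0.864, 0.504, 0.001], [0.504, 0.864, -0.0], [-0.001, 0.0, -1.0]]
wrist_force: [-0.8, 0.9, 0.7]
width: 0.598
grip_force: 0.0
```

```bash
python3 - <<'E'
from h import *
d=snap('wrist','w8.png');np.savez('w8.npz',**d)
o,a,c,_=fitT(d,(596,-330.5),149.7);print('C',o,a,c)
print('D',fitT(d,(446,-334),-148.5)[:3])
plan(*o,a,25)
E
```

```text
C [ 595.88950516 -330.79944671] 149.66550506350845 40.60332125833161
D (array([ 446.30741834, -334.64419484]), np.float64(-148.42464399567595), np.float64(48.32495583358564))
t=35.50 pos [ 595.2 -329.7  175.9] yaw 149.7 q1 -0.62 q6 -1.66 | turn 0.012 then x -0.057 y -0.030 z 7.547
```

play_rows(moves=[[-0.05,-0.03,1,0],[0,0,1,0],[0,0,1,0],[0,0,1,0],[0,0,1,0]])

```text
time_s: 36.0
ee_pos: [595.8, -330.9, 75.0]
ee_rot: [[-0.864, 0.504, 0.001], [0.504, 0.864, -0.0], [-0.001, -0.0, -1.0]]
wrist_force: [0.5, -0.3, -0.0]
width: 0.598
grip_force: 0.0
```

play_rows(moves=[[0,0,1,0],[0,0,1,0],[0,0,0.55,0],[0,0,0,0],[0,0,0,0]])

```text
time_s: 36.5
ee_pos: [596.0, -331.4, 25.0]
ee_rot: [[-0.863, 0.504, 0.001], [0.504, 0.863, -0.0], [-0.001, -0.0, -1.0]]
wrist_force: [0.1, -0.6, 0.0]
width: 0.601
grip_force: 0.0
```

play_rows(moves=[[0,0,0,0],[0,0,0,0],[0,0,0,0],[0,0,0,0],[0,0,0,0]], grip=-1)

```text
time_s: 37.0
ee_pos: [596.1, -331.6, 25.2]
ee_rot: [[-0.863, 0.505, 0.001], [0.505, 0.863, -0.001], [-0.002, -0.0, -1.0]]
wrist_force: [-0.0, 1.0, 6.1]
width: 0.242
grip_force: 50.4
```

play_rows(moves=[[0,0,-0.5,0],[0,0,-1,0],[0,0,-1,0],[0,0,-1,0],[0,0,-1,0]])

```text
time_s: 37.5
ee_pos: [595.5, -331.2, 115.6]
ee_rot: [[-0.863, 0.505, 0.0], [0.505, 0.863, -0.0], [-0.0, 0.0, -1.0]]
wrist_force: [1.0, -0.3, -2.1]
width: 0.246
grip_force: 49.3
```

play_rows(moves=[[0,0,-1,0],[0,0,-1,0],[0,0,-1,0],[0,0,0,0],[0,0,0,0]])

```text
time_s: 38.0
ee_pos: [595.6, -331.2, 174.2]
ee_rot: [[-0.863, 0.505, 0.0], [0.505, 0.863, -0.0], [-0.0, 0.0, -1.0]]
wrist_force: [-0.6, 0.1, -1.5]
width: 0.243
grip_force: 49.3
```

```bash
python3 - <<'E'
from h import *
plan(665.8,26.4,98.8,79.7)
E
```

```text
t=38.00 pos [ 595.6 -331.2  174.2] yaw 149.7 q1 -0.62 q6 -1.66 | turn 8.483 then x 17.135 y 6.205 z 4.724
```

play_rows(moves=[[0,0,0,0.9425],[0,0,0,0.9425],[0,0,0,0.9425],[0,0,0,0.9425],[0,0,0,0.9425]])

```text
time_s: 38.5
ee_pos: [595.2, -331.0, 172.5]
ee_rot: [[-0.518, 0.855, -0.002], [0.855, 0.518, 0.001], [0.002, -0.001, -1.0]]
wrist_force: [0.4, 0.5, -1.0]
width: 0.242
grip_force: 49.2
```

play_rows(moves=[[0,0,0,0.9425],[0,0,0,0.9425],[0,0,0,0.9425],[0,0,0,0.9425],[0.952,0.345,0,0]])

```text
time_s: 39.0
ee_pos: [598.7, -312.5, 172.4]
ee_rot: [[-0.148, 0.989, -0.002], [0.989, 0.148, 0.001], [0.001, -0.002, -1.0]]
wrist_force: [1.1, -0.5, -2.0]
width: 0.244
grip_force: 49.2
```

play_rows(moves=[[0.952,0.345,0,0],[0.952,0.345,0,0],[0.952,0.345,0,0],[0.952,0.345,0,0],[0.952,0.345,0,0]])

```text
time_s: 39.5
ee_pos: [619.4, -210.0, 174.1]
ee_rot: [[-0.154, 0.988, 0.0], [0.988, 0.154, 0.0], [0.0, 0.0, -1.0]]
wrist_force: [0.4, 0.0, -1.4]
width: 0.242
grip_force: 49.2
```

play_rows(moves=[[0.952,0.345,0,0],[0.952,0.345,0,0],[0.952,0.345,0,0],[0.952,0.345,0,0],[0.952,0.345,0,0]])

```text
time_s: 40.0
ee_pos: [638.7, -110.8, 174.1]
ee_rot: [[-0.154, 0.988, 0.0], [0.988, 0.154, 0.0], [0.0, 0.0, -1.0]]
wrist_force: [-0.2, -0.0, -1.4]
width: 0.243
grip_force: 49.2
```

play_rows(moves=[[0.952,0.345,0,0],[0.952,0.345,0,0],[0.952,0.345,0,0],[0.952,0.345,0,0],[0.952,0.345,0,0]])

```text
time_s: 40.5
ee_pos: [658.1, -11.5, 174.1]
ee_rot: [[-0.154, 0.988, 0.0], [0.988, 0.154, 0.0], [0.0, 0.0, -1.0]]
wrist_force: [0.6, -0.4, -1.0]
width: 0.247
grip_force: 49.2
```

play_rows(moves=[[0.952,0.345,0,0],[0.952,0.345,0,0],[0,0,0.8,0],[0,0,0.7,0],[0,0,0,0]])

```text
time_s: 41.0
ee_pos: [664.7, 26.4, 141.0]
ee_rot: [[-0.153, 0.988, -0.004], [0.988, 0.153, 0.0], [0.001, -0.004, -1.0]]
wrist_force: [0.5, 0.3, -2.5]
width: 0.245
grip_force: 49.2
```

play_rows(moves=[[0,0,0,0],[0,0,0,0]])

```text
time_s: 41.2
ee_pos: [666.1, 25.9, 144.5]
ee_rot: [[-0.152, 0.988, 0.001], [0.988, 0.152, 0.0], [-0.0, 0.001, -1.0]]
wrist_force: [-0.1, -0.4, -2.1]
width: 0.244
grip_force: 49.2
```

```bash
python3 - <<'E'
from h import *
plan(665.8,26.4,98.8,79.2)
E
```

```text
t=41.20 pos [666.1  25.9 144.5] yaw 98.8 q1 -0.08 q6 -0.23 | turn -0.006 then x 0.025 y -0.009 z 3.267
```

play_rows(moves=[[0.02,0,0.9,0],[0,0,0.9,0],[0,0,0.7,0],[0,0,0.5,0],[0,0,0,0]])

```text
time_s: 41.7
ee_pos: [665.4, 26.7, 82.8]
ee_rot: [[-0.153, 0.988, -0.002], [0.988, 0.153, 0.0], [0.0, -0.002, -1.0]]
wrist_force: [-0.7, 0.3, -1.3]
width: 0.245
grip_force: 49.3
```

play_rows(moves=[[0,0,0.15,0],[0,0,0.1,0],[0,0,0,0]])

```text
time_s: 42.0
ee_pos: [666.0, 26.8, 79.3]
ee_rot: [[-0.153, 0.988, 0.001], [0.988, 0.153, 0.0], [-0.0, 0.001, -1.0]]
wrist_force: [-0.8, -0.2, -2.0]
width: 0.245
grip_force: 49.3
```

play_rows(moves=[[0,0,0.03,0],[0,0,0,0]])

```text
time_s: 42.2
ee_pos: [666.1, 26.8, 79.2]
ee_rot: [[-0.153, 0.988, 0.001], [0.988, 0.153, 0.0], [-0.0, 0.001, -1.0]]
wrist_force: [-1.5, 0.1, 4.1]
width: 0.246
grip_force: 50.0
```

play_rows(moves=[[0,0,0,0],[0,0,0,0],[0,0,0,0],[0,0,0,0],[0,0,-0.6,0]], grip=-0.05)

```text
time_s: 42.7
ee_pos: [665.1, 26.8, 89.2]
ee_rot: [[-0.153, 0.988, -0.003], [0.988, 0.153, 0.0], [0.001, -0.003, -1.0]]
wrist_force: [0.7, -0.1, -1.0]
width: 0.473
grip_force: 0.0
```

play_rows(moves=[[0,0,-1,0],[0,0,-1,0],[0,0,-1,0],[0,0,-1,0],[0,0,-1,0]])

```text
time_s: 43.2
ee_pos: [665.8, 26.8, 192.3]
ee_rot: [[-0.153, 0.988, 0.001], [0.988, 0.153, 0.0], [-0.0, 0.001, -1.0]]
wrist_force: [0.2, 0.3, 0.6]
width: 0.476
grip_force: 0.0
```

```bash
python3 - <<'E'
from h import *
d=snap('wrist','w9.png');np.savez('w9.npz',**d)
o,a,c,_=fitT(d,(665.4,26),98.8,z=78);print('C',o,a,c)
plan(446.3,-334.6,180,175)
E
```

```text
C [666.91172162  27.77949302] 97.95356910462347 57.61326171912646
t=43.25 pos [666.7  26.7 196. ] yaw 98.8 q1 -0.08 q6 -0.23 | turn -13.533 then x 11.021 y -18.066 z 1.052
```

play_rows(moves=[[0,0,0,-0.967],[0,0,0,-0.967],[0,0,0,-0.967],[0,0,0,-0.967],[0,0,0,-0.967]], grip=0.3)

```text
time_s: 43.75
ee_pos: [665.9, 26.8, 191.3]
ee_rot: [[-0.616, 0.787, 0.001], [0.787, 0.616, 0.0], [-0.0, 0.001, -1.0]]
wrist_force: [-0.8, -0.4, 0.5]
width: 0.649
grip_force: 0.0
```

play_rows(moves=[[0,0,0,-0.967],[0,0,0,-0.967],[0,0,0,-0.967],[0,0,0,-0.967],[0,0,0,-0.967]])

```text
time_s: 44.25
ee_pos: [665.9, 26.8, 191.3]
ee_rot: [[-0.921, 0.39, 0.001], [0.39, 0.921, -0.0], [-0.001, 0.0, -1.0]]
wrist_force: [-0.1, -0.6, -0.3]
width: 0.649
grip_force: 0.0
```

play_rows(moves=[[0,0,0,-0.967],[0,0,0,-0.967],[0,0,0,-0.967],[0,0,0,-0.967],[0.58,-0.951,0,0]])

```text
time_s: 44.75
ee_pos: [654.7, 9.0, 191.0]
ee_rot: [[-1.0, -0.006, 0.001], [-0.006, 1.0, 0.001], [-0.001, 0.001, -1.0]]
wrist_force: [0.7, -0.9, 1.0]
width: 0.652
grip_force: 0.0
```

play_rows(moves=[[0.58,-0.951,0,0],[0.58,-0.951,0,0],[0.58,-0.951,0,0],[0.58,-0.951,0,0],[0.58,-0.951,0,0]])

```text
time_s: 45.25
ee_pos: [595.8, -88.1, 191.3]
ee_rot: [[-1.0, -0.001, 0.001], [-0.001, 1.0, -0.0], [-0.001, -0.0, -1.0]]
wrist_force: [0.6, 0.3, 0.9]
width: 0.649
grip_force: 0.0
```

play_rows(moves=[[0.58,-0.951,0,0],[0.58,-0.951,0,0],[0.58,-0.951,0,0],[0.58,-0.951,0,0],[0.58,-0.951,0,0]])

```text
time_s: 45.75
ee_pos: [537.9, -183.2, 191.3]
ee_rot: [[-1.0, -0.001, 0.001], [-0.001, 1.0, -0.0], [-0.001, -0.0, -1.0]]
wrist_force: [-0.4, -0.7, -0.8]
width: 0.65
grip_force: 0.0
```

play_rows(moves=[[0.58,-0.951,0,0],[0.58,-0.951,0,0],[0.58,-0.951,0,0],[0.58,-0.951,0,0],[0.58,-0.951,0,0]])

```text
time_s: 46.25
ee_pos: [479.9, -278.4, 191.3]
ee_rot: [[-1.0, -0.001, 0.001], [-0.001, 1.0, -0.0], [-0.001, -0.0, -1.0]]
wrist_force: [0.3, -0.2, 0.2]
width: 0.653
grip_force: 0.0
```

play_rows(moves=[[0.58,-0.951,0,0],[0.58,-0.951,0,0],[0.58,-0.951,0,0],[0,0,0.5,0],[0,0,0,0]])

```text
time_s: 46.75
ee_pos: [445.2, -334.5, 179.6]
ee_rot: [[-1.0, 0.0, -0.001], [0.0, 1.0, 0.001], [0.001, 0.001, -1.0]]
wrist_force: [-0.2, 0.4, 0.8]
width: 0.652
grip_force: 0.0
```

play_rows(moves=[[0,0,0,0],[0,0,0,0]])

```text
time_s: 46.95
ee_pos: [446.1, -334.2, 180.8]
ee_rot: [[-1.0, -0.001, 0.0], [-0.001, 1.0, -0.0], [-0.0, -0.0, -1.0]]
wrist_force: [-0.2, 0.3, 0.5]
width: 0.653
grip_force: 0.0
```

```bash
python3 - <<'E'
from h import *
d=snap('wrist','w10.png');np.savez('w10.npz',**d)
o,a,c,_=fitT(d,(446.3,-334.6),-148.5);print('D',o,a,c)
plan(*o,203,25);plan(*o,a,25)
E
```

```text
D [ 446.10003079 -334.67967361] -148.2736240462897 38.75078761954057
t=47.00 pos [ 446.1 -334.2  180.8] yaw -179.9 q1 -0.78 q6 -2.35 | turn -3.820 then x 0.008 y -0.022 z 7.789
t=47.00 pos [ 446.1 -334.2  180.8] yaw -179.9 q1 -0.78 q6 -2.35 | turn -5.274 then x 0.011 y -0.020 z 7.789
```

play_rows(moves=[[0,0,1,-0.95],[0,0,1,-0.95],[0,0,1,-0.95],[0,0,1,-0.95],[0,0,1,0]])

```text
time_s: 47.5
ee_pos: [446.0, -334.4, 79.9]
ee_rot: [[-0.92, -0.392, 0.0], [-0.392, 0.92, -0.0], [-0.0, -0.0, -1.0]]
wrist_force: [1.2, 0.5, 0.4]
width: 0.646
grip_force: 0.0
```

play_rows(moves=[[0,0,1,0],[0,0,1,0],[0,0,0.78,0],[0,0,0,0],[0,0,0,0]])

```text
time_s: 48.0
ee_pos: [446.0, -334.6, 25.3]
ee_rot: [[-0.921, -0.388, 0.0], [-0.388, 0.921, 0.0], [-0.0, -0.0, -1.0]]
wrist_force: [0.9, -0.3, -0.7]
width: 0.652
grip_force: 0.0
```

play_rows(moves=[[0,0,0,0],[0,0,0,0],[0,0,0,0],[0,0,0,0],[0,0,0,0]], grip=-1)

```text
time_s: 48.5
ee_pos: [446.2, -335.2, 26.0]
ee_rot: [[-0.922, -0.388, 0.002], [-0.388, 0.922, -0.001], [-0.001, -0.002, -1.0]]
wrist_force: [0.1, 0.5, 7.7]
width: 0.261
grip_force: 45.0
```

play_rows(moves=[[0,0,-0.5,0],[0,0,-1,0],[0,0,-1,0],[0,0,-1,0],[0,0,-1,0]])

```text
time_s: 49.0
ee_pos: [445.6, -334.6, 116.4]
ee_rot: [[-0.922, -0.388, 0.0], [-0.388, 0.922, -0.0], [-0.0, -0.0, -1.0]]
wrist_force: [0.1, 0.2, -1.6]
width: 0.244
grip_force: 53.0
```

play_rows(moves=[[0,0,-1,0],[0,0,-1,0],[0,0,-1,0],[0,0,0,0],[0,0,0,0]])

```text
time_s: 49.5
ee_pos: [445.5, -334.6, 174.8]
ee_rot: [[-0.922, -0.388, 0.0], [-0.388, 0.922, -0.0], [-0.0, -0.0, -1.0]]
wrist_force: [0.9, -0.0, -2.8]
width: 0.241
grip_force: 53.1
```

```bash
python3 - <<'E'
from h import *
d=snap('wrist','w11.png');np.savez('w11.npz',**d)
p=bot.state()['ee_pos']
for z in (p[2]-1,p[2]-3): print('D',fitT(d,p[:2],-157,z=z)[:3])
d=np.load('w4.npz') # reference: insert A in hand at TCP 573.7,318.8,154.1 yaw118.4
for z in (153,151): print('ref',fitT(d,(573.7,318.8),118.4,z=z)[:3])
plan(606.1,17.2,98.8,79.7)
E
```

```text
D (array([ 447.35227873, -334.26069458]), np.float64(-157.54736263857058), np.float64(46.376287104630556))
D (array([ 447.76139879, -333.96881531]), np.float64(-157.29897855083385), np.float64(47.613607273275335))
ref (array([574.52460143, 318.69322763]), np.float64(117.60719988155392), np.float64(43.37166313147601))
ref (array([574.6517294 , 318.47892372]), np.float64(118.72947438691797), np.float64(46.149797043370974))
t=49.55 pos [ 445.4 -334.4  174.1] yaw -157.2 q1 -0.78 q6 -2.75 | turn 17.338 then x 16.146 y 10.632 z 4.720
```

play_rows(moves=[[0,0,0,0.963],[0,0,0,0.963],[0,0,0,0.963],[0,0,0,0.963],[0,0,0,0.963]])

```text
time_s: 50.05
ee_pos: [445.3, -334.4, 173.5]
ee_rot: [[-0.994, 0.11, -0.001], [0.11, 0.994, 0.001], [0.002, 0.001, -1.0]]
wrist_force: [-0.4, 0.1, -2.5]
width: 0.247
grip_force: 53.0
```

play_rows(moves=[[0,0,0,0.963],[0,0,0,0.963],[0,0,0,0.963],[0,0,0,0.963],[0,0,0,0.963]])

```text
time_s: 50.55
ee_pos: [445.3, -334.4, 173.5]
ee_rot: [[-0.817, 0.576, -0.001], [0.576, 0.817, 0.001], [0.002, 0.0, -1.0]]
wrist_force: [-0.2, 0.4, -1.8]
width: 0.239
grip_force: 53.0
```

play_rows(moves=[[0,0,0,0.963],[0,0,0,0.963],[0,0,0,0.963],[0,0,0,0.963],[0,0,0,0.963]])

```text
time_s: 51.05
ee_pos: [445.3, -334.4, 173.4]
ee_rot: [[-0.437, 0.899, -0.001], [0.899, 0.437, 0.002], [0.002, -0.001, -1.0]]
wrist_force: [0.1, -0.4, -2.5]
width: 0.242
grip_force: 53.0
```

play_rows(moves=[[0,0,0,0.963],[0,0,0,0.963],[0,0,0,0.963],[0.954,0.624,0,0],[0.954,0.624,0,0]])

```text
time_s: 51.55
ee_pos: [464.0, -292.7, 173.4]
ee_rot: [[-0.152, 0.988, -0.002], [0.988, 0.152, 0.001], [0.002, -0.001, -1.0]]
wrist_force: [1.2, 0.5, -1.3]
width: 0.241
grip_force: 53.0
```

play_rows(moves=[[0.954,0.624,0,0],[0.954,0.624,0,0],[0.954,0.624,0,0],[0.954,0.624,0,0],[0.954,0.624,0,0]])

```text
time_s: 52.05
ee_pos: [511.3, -188.2, 173.5]
ee_rot: [[-0.153, 0.988, -0.002], [0.988, 0.153, 0.001], [0.001, -0.002, -1.0]]
wrist_force: [1.1, -0.6, -2.5]
width: 0.243
grip_force: 53.0
```

play_rows(moves=[[0.954,0.624,0,0],[0.954,0.624,0,0],[0.954,0.624,0,0],[0.954,0.624,0,0],[0.954,0.624,0,0]])

```text
time_s: 52.55
ee_pos: [558.3, -84.4, 173.5]
ee_rot: [[-0.153, 0.988, -0.002], [0.988, 0.153, 0.001], [0.001, -0.002, -1.0]]
wrist_force: [0.0, -0.5, -2.0]
width: 0.242
grip_force: 53.0
```

play_rows(moves=[[0.954,0.624,0,0],[0.954,0.624,0,0],[0.954,0.624,0,0],[0.954,0.624,0,0],[0.954,0.624,0,0]])

```text
time_s: 53.05
ee_pos: [605.3, 19.3, 173.4]
ee_rot: [[-0.154, 0.988, -0.002], [0.988, 0.154, 0.0], [0.001, -0.002, -1.0]]
wrist_force: [0.1, 0.7, -2.1]
width: 0.242
grip_force: 53.0
```

play_rows(moves=[[0,0,0.8,0],[0,0,0.7,0],[0,0,0,0],[0,0,0,0],[0,0,0,0]])

```text
time_s: 53.55
ee_pos: [605.6, 18.0, 145.3]
ee_rot: [[-0.153, 0.988, 0.0], [0.988, 0.153, 0.0], [-0.0, 0.0, -1.0]]
wrist_force: [-0.2, -0.5, -1.1]
width: 0.243
grip_force: 53.0
```

```bash
python3 - <<'E'
from h import *
plan(605.7,18.3,98.8,79.9)
E
```

```text
t=53.55 pos [605.6  18.  145.3] yaw 98.8 q1 -0.10 q6 -0.25 | turn -0.001 then x 0.017 y 0.007 z 3.270
```

play_rows(moves=[[0.015,0,0.9,0],[0,0,0.9,0],[0,0,0.7,0],[0,0,0.5,0],[0,0,0,0]])

```text
time_s: 54.05
ee_pos: [605.0, 18.6, 83.7]
ee_rot: [[-0.153, 0.988, -0.002], [0.988, 0.153, 0.0], [0.0, -0.002, -1.0]]
wrist_force: [-0.6, -1.1, -1.1]
width: 0.244
grip_force: 53.0
```

play_rows(moves=[[0,0,0.15,0],[0,0,0.1,0],[0,0,0,0]])

```text
time_s: 54.35
ee_pos: [606.0, 18.5, 80.6]
ee_rot: [[-0.153, 0.988, 0.002], [0.988, 0.153, -0.0], [-0.0, 0.002, -1.0]]
wrist_force: [1.3, -2.3, 1.8]
width: 0.244
grip_force: 53.6
```

play_rows(moves=[[0,0,0.03,0],[0,0,0,0]])

```text
time_s: 54.55
ee_pos: [606.0, 18.5, 80.3]
ee_rot: [[-0.153, 0.988, 0.002], [0.988, 0.153, -0.0], [-0.001, 0.002, -1.0]]
wrist_force: [-0.6, -3.4, 7.1]
width: 0.243
grip_force: 54.4
```

play_rows(moves=[[0,0,0,0],[0,0,0,0],[0,0,0,0],[0,0,0,0],[0,0,-0.6,0]], grip=-0.05)

```text
time_s: 55.05
ee_pos: [604.7, 18.8, 90.2]
ee_rot: [[-0.153, 0.988, -0.003], [0.988, 0.153, 0.0], [0.001, -0.003, -1.0]]
wrist_force: [0.1, -0.9, 0.1]
width: 0.476
grip_force: 0.0
```

play_rows(moves=[[0,0,-1,0],[0,0,-1,0],[0,0,-1,0],[0,0,-1,0],[0,0,-1,0]])

```text
time_s: 55.55
ee_pos: [605.4, 18.7, 193.1]
ee_rot: [[-0.154, 0.988, 0.001], [0.988, 0.154, 0.0], [-0.0, 0.001, -1.0]]
wrist_force: [0.7, -0.8, -0.5]
width: 0.474
grip_force: 0.0
```

play_rows(moves=[[-1,0,-1,0],[-1,0,-1,0],[-1,0,-1,0],[0,0,0,0],[0,0,0,0]])

```text
time_s: 56.05
ee_pos: [614.6, -40.8, 251.8]
ee_rot: [[-0.153, 0.988, 0.001], [0.988, 0.153, 0.0], [0.0, 0.001, -1.0]]
wrist_force: [0.2, -0.2, -1.0]
width: 0.474
grip_force: 0.0
```

```bash
python3 - <<'E'
from h import *
d=snap('wrist','w12.png');np.savez('w12.npz',**d)
O=np.array([576.2,12.1]);c,s=np.cos(np.radians(8.8)),np.sin(np.radians(8.8))
for i,x in enumerate((-90,-30,30,90)):
    S=O+x*np.array([c,s]);o,a,k,_=fitT(d,S,98.8,z=78)
    e=o-S;print(i+1,'fixture err',np.round([e@[c,s],e@[-s,c]],1),round(a-98.8,1),round(k,1))
plan(541.7,-124.8,188.8,79)
E
```

```text
1 fixture err [1.7 1.5] -0.3 59.6
2 fixture err [1.5 1.3] 0.1 59.4
3 fixture err [-0.1  1.1] -0.4 59.6
4 fixture err [0.8 2.3] 0.2 59.6
t=56.10 pos [614.4 -40.3 251. ] yaw 98.8 q1 -0.19 q6 -0.34 | turn -14.996 then x 4.239 y -3.621 z 8.602
```

View pics/w12.png

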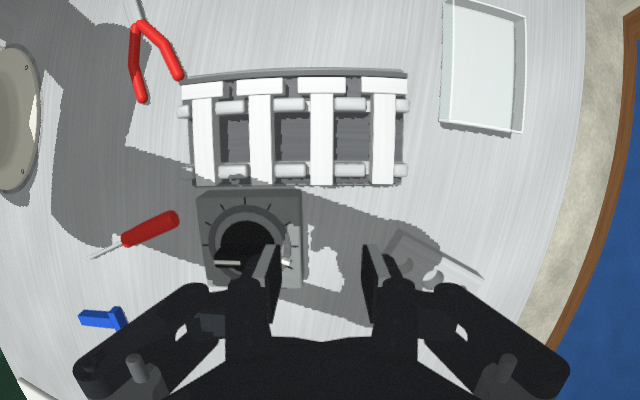

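```bash
python3 - <<'E'
from h import *
from scipy.optimize import least_squares
obs=[]
for f,(u,v) in(('w1.npz',(333,146)),('w2.npz',(306,214))):
    d=np.load(f);g=cv2.cvtColor(d['img'],cv2.COLOR_RGB2GRAY)[v-9:v+10,u-9:u+10]
    k,l,s,c=cv2.connectedComponentsWithStats((g>g.min()*.45+g.max()*.55).astype(np.uint8))
    i=l[9,9] or 1+np.argmin([np.hypot(*(q-9)) for q in c[1:]]);print(f,g.min(),g.max(),s[i],c[i]+[u-9,v-9]);obs.append((d,c[i]+[u-9,v-9]))
r=least_squares(lambda X:np.concatenate([np.array(fproj(d,X))-p for d,p in obs]),[580,-135,50]);print(r.x,r.fun)
for K in((541.7,-124.8),(540.8,-124.8)):
    e=r.x[:2]-K;t=np.degrees(np.arctan2(e[1],e[0]));print('r',np.hypot(*e),'world deg',t,'index rad',np.radians(188.8-t))
E
```

```text
w1.npz 34 188 [ 5  2  8 12 56] [332.64285714 144.28571429]
w2.npz 21 173 [ 6  5  7 10 49] [305.95918367 214.3877551 ]
[ 587.89726019 -134.2256387    52.31189756] [-0.1081182   0.00397331 -0.12753807 -0.00532123]
r 47.14901392090496 world deg -11.531794518586777 index rad 3.4964494107780677
r 48.03118343377854 world deg -11.317169154623407 index rad 3.492703491518616
```

play_rows(moves=[[0,0,0,-1],[0,0,0,-1],[0,0,0,-1],[0,0,0,-1],[0,0,0,-1]], grip=0, newtons=70)

```text
time_s: 56.6
ee_pos: [614.3, -39.6, 250.4]
ee_rot: [[-0.631, 0.776, -0.001], [0.776, 0.631, 0.001], [0.001, -0.001, -1.0]]
wrist_force: [-0.4, -0.1, 0.0]
width: 0.498
grip_force: 0.0
```

play_rows(moves=[[0,0,0,-1],[0,0,0,-1],[0,0,0,-1],[0,0,0,-1],[0,0,0,-1]])

```text
time_s: 57.1
ee_pos: [614.3, -39.7, 250.4]
ee_rot: [[-0.934, 0.356, -0.001], [0.356, 0.934, 0.001], [0.002, -0.0, -1.0]]
wrist_force: [-0.5, -0.3, 0.0]
width: 0.505
grip_force: 0.0
```

play_rows(moves=[[0,0,0,-1],[0,0,0,-1],[0,0,0,-1],[0,0,0,-1],[0,0,0,-1]])

```text
time_s: 57.6
ee_pos: [614.3, -39.7, 250.4]
ee_rot: [[-0.987, -0.159, -0.001], [-0.159, 0.987, 0.001], [0.001, 0.001, -1.0]]
wrist_force: [-0.2, -0.5, 0.1]
width: 0.503
grip_force: 0.0
```

play_rows(moves=[[0.86,-0.724,0,0],[0.86,-0.724,0,0],[0.86,-0.724,0,0],[0.86,-0.724,0,0],[0.86,-0.724,0,0]])

```text
time_s: 58.1
ee_pos: [539.9, -125.0, 250.4]
ee_rot: [[-0.988, -0.155, -0.001], [-0.155, 0.988, 0.001], [0.001, 0.001, -1.0]]
wrist_force: [0.3, -0.2, -0.6]
width: 0.5
grip_force: 0.0
```

play_rows(moves=[[0,0,1,0],[0,0,1,0],[0,0,1,0],[0,0,0,0],[0,0,0,0]])

```text
time_s: 58.6
ee_pos: [540.7, -124.8, 191.3]
ee_rot: [[-0.988, -0.154, -0.001], [-0.154, 0.988, 0.0], [0.001, 0.001, -1.0]]
wrist_force: [0.7, -1.2, 0.3]
width: 0.501
grip_force: 0.0
```

```bash
python3 - <<'E'
from h import *
d=snap('wrist','w13.png');np.savez('w13.npz',**d)
plan(540.7,-125,188.8,79)
E
```

```text
t=58.65 pos [ 541. -125.  192.] yaw -171.1 q1 -0.37 q6 -2.09 | turn 0.010 then x 0.015 y 0.002 z 5.649
```

play_rows(moves=[[0,0,1,0],[0,0,1,0],[0,0,1,0],[0,0,1,0],[0,0,1,0]])

```text
time_s: 59.15
ee_pos: [541.4, -125.3, 91.7]
ee_rot: [[-0.988, -0.154, 0.002], [-0.154, 0.988, -0.0], [-0.002, -0.001, -1.0]]
wrist_force: [1.2, -0.5, 0.2]
width: 0.499
grip_force: 0.0
```

play_rows(moves=[[0,0,0.6,0],[0,0,0,0],[0,0,0,0]])

```text
time_s: 59.45
ee_pos: [541.3, -125.5, 80.2]
ee_rot: [[-0.988, -0.154, 0.001], [-0.154, 0.988, -0.0], [-0.001, -0.0, -1.0]]
wrist_force: [-0.2, -0.3, -0.3]
width: 0.501
grip_force: 0.0
```

play_rows(moves=[[0,0,0,0],[0,0,0,0],[0,0,0,0],[0,0,0,0],[0,0,0,0]], grip=-1)

```text
time_s: 59.95
ee_pos: [541.2, -125.3, 80.4]
ee_rot: [[-0.988, -0.154, 0.001], [-0.154, 0.988, -0.0], [-0.001, -0.0, -1.0]]
wrist_force: [-2.0, 1.9, 8.5]
width: 0.17
grip_force: 68.2
```

play_rows(moves=[[0,0,0,0.5],[0,0,0,1],[0,0,0,1],[0,0,0,1],[0,0,0,1]])

```text
time_s: 60.45
ee_pos: [541.2, -125.3, 80.4]
ee_rot: [[-0.949, 0.316, 0.001], [0.316, 0.949, -0.0], [-0.001, 0.0, -1.0]]
wrist_force: [-3.1, 2.9, 8.3]
width: 0.174
grip_force: 68.4
```

```bash
python3 - <<'E'
from h import *
plan(540.7,-125,-11.4,79); s=bot.state();print(s['ft_torque'],s['wrist_force'])
E
```

```text
t=60.45 pos [ 541.2 -125.3   80.4] yaw 161.6 q1 -0.37 q6 -1.62 | turn 28.833 then x -0.029 y -0.010 z 0.069
[0.38835941 0.29945379 0.19832058] [-3.13857113  2.87741907  8.30681919]
```

play_rows(moves=[[0,0,0,1],[0,0,0,1],[0,0,0,1],[0,0,0,1],[0,0,0,1]])

```text
time_s: 60.95
ee_pos: [541.2, -125.3, 80.4]
ee_rot: [[-0.664, 0.748, 0.001], [0.748, 0.664, -0.0], [-0.001, 0.001, -1.0]]
wrist_force: [-3.1, 1.5, 8.8]
width: 0.174
grip_force: 68.4
```

play_rows(moves=[[0,0,0,1],[0,0,0,1],[0,0,0,1],[0,0,0,1],[0,0,0,1]])

```text
time_s: 61.45
ee_pos: [541.2, -125.3, 80.4]
ee_rot: [[-0.201, 0.98, 0.001], [0.98, 0.201, -0.0], [-0.0, 0.001, -1.0]]
wrist_force: [-1.5, 3.2, 8.0]
width: 0.174
grip_force: 68.4
```

play_rows(moves=[[0,0,0,1],[0,0,0,1],[0,0,0,1],[0,0,0,1],[0,0,0,1]])

```text
time_s: 61.95
ee_pos: [541.2, -125.2, 80.4]
ee_rot: [[0.316, 0.949, 0.001], [0.949, -0.316, -0.0], [0.0, 0.001, -1.0]]
wrist_force: [-2.3, 3.4, 7.8]
width: 0.17
grip_force: 68.5
```

play_rows(moves=[[0,0,0,1],[0,0,0,1],[0,0,0,1],[0,0,0,1],[0,0,0,1]])

```text
time_s: 62.45
ee_pos: [541.2, -125.2, 80.4]
ee_rot: [[0.748, 0.664, 0.001], [0.664, -0.748, -0.0], [0.001, 0.001, -1.0]]
wrist_force: [-1.5, 3.7, 8.1]
width: 0.178
grip_force: 68.5
```

play_rows(moves=[[0,0,0,1],[0,0,0,1],[0,0,0,1],[0,0,0,1],[0,0,0,1]])

```text
time_s: 62.95
ee_pos: [541.2, -125.3, 80.4]
ee_rot: [[0.98, 0.201, 0.001], [0.201, -0.98, -0.0], [0.001, 0.0, -1.0]]
wrist_force: [-0.2, 3.9, 7.3]
width: 0.175
grip_force: 68.5
```

play_rows(moves=[[0,0,0,1],[0,0,0,0.8],[0,0,0,0.5],[0,0,0,0],[0,0,0,0]])

```text
time_s: 63.45
ee_pos: [541.2, -125.3, 80.4]
ee_rot: [[0.999, -0.035, 0.001], [-0.035, -0.999, 0.0], [0.001, -0.0, -1.0]]
wrist_force: [-1.6, 2.7, 7.9]
width: 0.174
grip_force: 68.4
```

```bash
python3 - <<'E'
from h import *
plan(540.7,-125,-11.4,79); s=bot.state();print(s['ft_torque'],s['wrist_force'])
E
```

```text
t=63.45 pos [ 541.2 -125.3   80.4] yaw -2.0 q1 -0.37 q6 1.24 | turn 1.570 then x -0.029 y -0.007 z 0.068
[ 0.57142463  0.30027884 -0.0746001 ] [-1.57144285  2.70440698  7.92109267]
```

play_rows(moves=[[0,0,0,0.6],[0,0,0,0.5],[0,0,0,0.4],[0,0,0,0],[0,0,0,0]])

```text
time_s: 63.95
ee_pos: [541.2, -125.2, 80.4]
ee_rot: [[0.982, -0.19, 0.001], [-0.19, -0.982, -0.0], [0.001, -0.0, -1.0]]
wrist_force: [-0.9, 3.4, 7.6]
width: 0.177
grip_force: 68.4
```

play_rows(moves=[[0,0,0,0],[0,0,0,0],[0,0,0,0],[0,0,0,0],[0,0,-0.5,0]], grip=0)

```text
time_s: 64.45
ee_pos: [540.2, -125.2, 88.4]
ee_rot: [[0.982, -0.19, -0.002], [-0.19, -0.982, 0.001], [-0.002, -0.0, -1.0]]
wrist_force: [-0.8, -0.4, -0.1]
width: 0.505
grip_force: 0.0
```

play_rows(moves=[[0,0,-1,0],[0,0,-1,0],[0,0,-1,0],[0,0,-1,0],[0,0,-1,0]])

```text
time_s: 64.95
ee_pos: [540.8, -125.3, 190.8]
ee_rot: [[0.982, -0.19, 0.0], [-0.19, -0.982, -0.0], [0.001, 0.0, -1.0]]
wrist_force: [0.3, -0.2, -0.5]
width: 0.498
grip_force: 0.0
```

play_rows(moves=[[0,0,-1,0],[0,0,-1,0],[0,0,-1,0],[0,0,0,0],[0,0,0,0]])

```text
time_s: 65.45
ee_pos: [540.8, -125.4, 249.7]
ee_rot: [[0.982, -0.19, 0.001], [-0.19, -0.982, -0.0], [0.001, 0.0, -1.0]]
wrist_force: [0.6, -0.4, -0.5]
width: 0.502
grip_force: 0.0
```

```bash
python3 - <<'E'
from h import *
plan(540.7,-125,-11.4)
d=snap('wrist','w14.png');np.savez('w14.npz',**d)
O=np.array([576.2,12.1]);c,s=np.cos(np.radians(8.8)),np.sin(np.radians(8.8))
for i,x in enumerate((-90,-30,30,90)):
    S=O+x*np.array([c,s]);o,a,k,_=fitT(d,S,98.8,z=88.5)
    e=o-S;print(i+1,np.round([e@[c,s],e@[-s,c]],1),round(a-98.8,1),round(k,1))
ps=[]
for z in(50,56,91):
    p=rect(d,541.2,-125.3,z,60,266,np.radians(-11));cv2.line(p,(133,0),(133,265),(0,0,255),1);ps.append(p)
top=np.hstack(ps);im=cv2.resize(d['img'][:,:,::-1][0:330],(798,330*798//640))[:330];cv2.imwrite('pics/fin.png',np.vstack([top,im]))
E
```

```text
t=65.45 pos [ 540.8 -125.4  249.7] yaw -11.0 q1 -0.37 q6 1.40 | turn 0.072 then x -0.007 y -0.017 
1 [1.8 0.7] 0.3 47.6
2 [0.8 0.2] -0.1 56.9
3 [0.9 0.1] 0.2 55.6
4 [0.8 1.6] 0.2 54.6
```

View pics/fin.png

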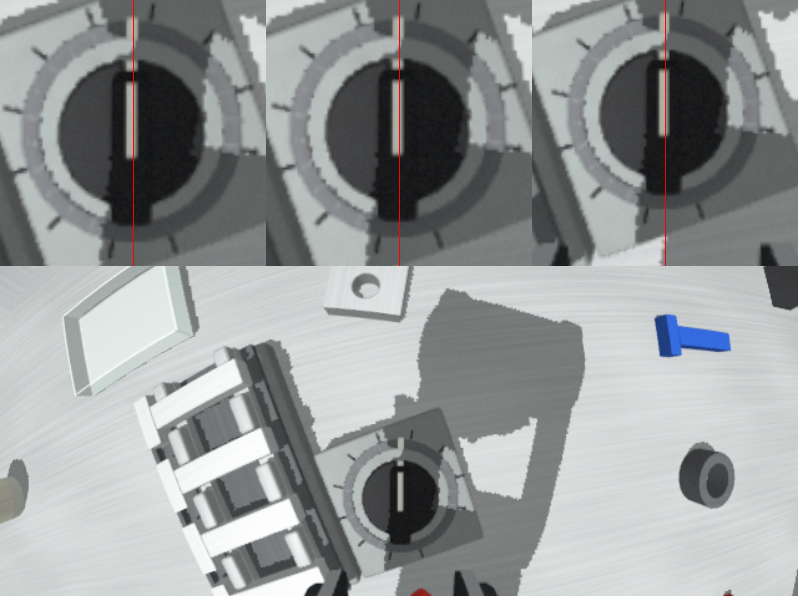

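The picture shows the white pointer line at x≈132 px in line with the tab in all three orthophotos. All four inserts are still seated on the raised stage.

```bash
python3 -c "
from bench import bot
print(bot.close_job())"
```

```text
the job is handed in; nothing more can be done
None
```

The job is handed in: the knob was turned back to the zero stop, all four inserts were seated in cradles of their own, and the pointer was then turned onto the index tab; the last wrist picture before hand-in showed the inserts still seated, and the judge's verdict was not shown.

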